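# Snap a glass test tube into a clip bar and slide it home against the sprung stop

### The job

Take the glass test tube from the grey vee rest and press it down, lying level, into both spring clips of the blue clip bar until they snap round it and it sits fully home on the two black saddles. Then slide it along in the clips until its closed bottom has pushed the sprung black pad of the end stop right in, and leave it there. Nobody noted the height of the clips or the place of the stop, so feel for them and stop as soon as it is home: press gently, it is glass, and leave the other things on the bench where they are.

Things in the scene. Friction and masses are not known exactly. Their poses are not given: they have to be found in the camera images.
- tube: clear glass test tube, 115 mm long, 18.8 mm in diameter, about 21 g; it starts lying level on the grey vee rest. Origin: centre of its closed bottom end; its z axis runs along the tube from the closed bottom to the open mouth.
- tube_mouth (a point): centre of the open mouth of the tube, 115 mm from the bottom along the tube's z axis.
- rest: grey rest fixed to the bench, base 100 x 50 x 6 mm, with two vee blocks (10 mm long, centred at x = -37 and +37 mm) that carry the tube, axis 30 mm above the bench; the tube is free between them. The cheeks reach no higher than the tube's axis. Origin: centre of the underside; x runs along the tube, whose closed bottom is toward +x, its middle within 6 mm of the rest's.
- holder: blue clip bar fixed to the bench, plate 172 x 56 x 12 mm. Origin: on its underside, halfway between the clips; x runs along the seated tube toward the end stop, z up. Seated, the tube's axis is at y = 0, anywhere from 36 to 56 mm above the bench (set by hand, not reported). Between the clips 58 mm is open for gripper fingers, down to the plate. Tube on clip bar and stop above 36 N in all: damage.
- erlenmeyer: bystander: conical flask with black stopper, 69 mm wide, 143 mm tall, loose. Origin: centre of its underside.
- dropper: bystander: brown dropper bottle, 37 mm wide, 102 mm tall, loose. Origin: centre of its underside.
- petri: bystander: petri dish, 91 mm wide, 16 mm tall, loose. Origin: centre of its underside.
- slide_box: bystander: dark slide box, 46 x 107 x 34 mm, loose. Origin: centre of its underside.
- clip_a_foot (a point): middle of the clip away from the stop, on top of the base plate (holder x = -37 mm). A clip is two upright sprung steel fingers 10 mm long in x over a black saddle. Its beads, 8 mm above the seated axis, stand 12 mm apart and must be forced open by the tube; flared tips, up to 16 mm above the seated axis, make a mouth 30 mm wide. Clips and saddles share one height.
- clip_b_foot (a point): the same for the clip next to the stop (holder x = +37 mm). The tube first touches the flares with its axis 15 to 16 mm above its seat; pushing it level through both clips takes about 10 to 15 N in all, easing off over the last 4 mm, where the fingers snap over it and draw it onto the saddles. The seated clips bear on it with some 12 N of the 36; sliding it takes a few N.
- clip_al (a joint): angle of the sprung steel finger on the holder's +y side of the clip away from the stop: 0 when shut, grows as it is pushed outward (0.11 as the tube passes); 0.00 to 0.03 round a tube that is fully home.
- clip_ar (a joint): angle of the sprung steel finger on the holder's -y side of the clip away from the stop: 0 when shut, grows as it is pushed outward (0.11 as the tube passes); 0.00 to 0.03 round a tube that is fully home.
- clip_bl (a joint): angle of the sprung steel finger on the holder's +y side of the clip next to the stop: 0 when shut, grows as it is pushed outward (0.11 as the tube passes); 0.00 to 0.03 round a tube that is fully home.
- clip_br (a joint): angle of the sprung steel finger on the holder's -y side of the clip next to the stop: 0 when shut, grows as it is pushed outward (0.11 as the tube passes); 0.00 to 0.03 round a tube that is fully home.
- stop_pad (a joint): travel of the sprung pad, 26 mm wide and 42 mm high, on the end stop: 0 m out, 0.003 m pressed right in (takes about 1 N; the clips hold the tube against it). The stop is 68 mm tall and locked at an unreported place: the pad's face, pressed right in, lies at holder x = 57.5 to 69.5 mm, and the tube's bottom ends there; the pad out is 3 mm nearer.
Things that resemble listed ones, but are neither listed nor needed, are in the scene too. What is shaped like the tube but red is not meant.

How it is judged:
At the end, for the whole second after the job is handed in: The tube lies at rest, let go, in both clips, all four fingers shut (under 0.05 rad): both ends 34.5 to 57.5 mm above the bench and within 2 mm of the bar's centre line, the bottom 54.5 to 71.5 mm along the bar and holding the sprung pad in by over 1.5 of its 3 mm (z of tube in the frame of holder between 0.0345 and 0.0575 m and y of tube in the frame of holder between -0.002 and 0.002 m and z of tube_mouth in the frame of holder between 0.0345 and 0.0575 m and y of tube_mouth in the frame of holder between -0.002 and 0.002 m and x of tube in the frame of holder between 0.0545 and 0.0715 m and value of joint stop_pad above 0.0015 m and value of joint each of clip_al, clip_ar, clip_bl, clip_br below 0.05 rad and linear speed of tube below 0.01 m/s); the robot touches nothing.
It fails at once if the tube bears on the clip bar with more than 36 N in all (contact force between tube and holder above 36 N).
It fails at once if the erlenmeyer is shifted by more than 25 mm (distance of erlenmeyer from where it was at the start of the episode above 0.025 m).
It fails at once if the dropper is shifted by more than 25 mm (distance of dropper from where it was at the start of the episode above 0.025 m).
It fails at once if the petri is shifted by more than 25 mm (distance of petri from where it was at the start of the episode above 0.025 m).
It fails at once if the slide box is shifted by more than 25 mm (distance of slide_box from where it was at the start of the episode above 0.025 m).
It also fails if it takes over 54 s, if anything falls off the work surface, if the arm or the gripper's body presses on something with over 40 N, if the wrist force passes 120 N, or if a joint passes its speed limit or range.

### The arm

A 7-joint arm with a two-finger parallel gripper is mounted at the origin on a cart in front of the work surface, level with it; the furniture and walls round the work are solid. World frame = base frame: x ahead of the robot, y to its left, z up, the work surface at z = 0. Lengths are in m, angles in rad, forces in N, time in s.
With the tool pointing down it reaches from about 0.4 to 0.875 m from the base axis. Payload 19.3 kg.
Tool frame: the origin (TCP) lies at the very end of the fingers, on their centre line; the grasp point (between the pads) lies 19 mm behind it; z points along the fingers, y is the direction in which the jaws open and shut (so a half turn about z gives the same grasp; the last joint's range is limited). The gripper opens to 85 mm and grips with 20 to 120 N. Pads are 22 mm wide; open, the fingers measure 114 mm over their backs; the gripper's body (76 mm by 85 mm) begins 54 mm behind the grasp point. The pads swing forward as they close: fully open they stand 13 mm farther back than shut.
Start: joints at [1.202, 0.521, -0.036, 1.599, 0.021, 1.021, -0.113], TCP at [0.184, -0.597, 0.206] pointing down, gripper open.
Joint ranges: [-2.91, 2.91], [-0.3, 2.13], [-1.5, 1.42], [0.17, 2.43], [-1.26, 4.41], [0.16, 1.93], [-2.52, 2.52]. Speed limits (rad/s): [1.89, 1.89, 2.39, 2.39, 3.01, 3.01, 3.01].

### API

Orientations are given as [roll, pitch, yaw] about the fixed x, y, z axes, in that order (R = Rz(yaw) Ry(pitch) Rx(roll)).
In Python, from workcell import bot, viewer gives the robot as it stands.
- The arm moves only by the shell command python3 -m creep 'ROWS' [FORCE]. ROWS is JSON, a list of rows, each an object of numbers: "rx", "ry", "rz": the turn, a rotation vector about the tool's x, y, z in degrees; "tx", "ty", "tz": the shift along the tool's x, y, z in mm; "hand": the closure, from -1 (fully open) to 1 (shut), so that 0 is half open. In form: [{"rx": .., "ry": .., "rz": .., "tx": .., "ty": .., "tz": .., "hand": ..}, ...]. A call has 1 to 8 rows; each row is the pose to reach, as a shift and turn from the pose commanded when the call began, along the tool's axes at that moment; what a row does not reach only later rows make up. A row lasts 1/10 s, in which the tool goes at most 50 mm and 8.59 degrees, less where a joint would pass 70% of its speed; a pose out of reach is approached as far as the arm can. A call with a gripper value outside its range is refused whole. The fingers move at their own pace and stop on an object; FORCE is the grip in N (left out, the last holds). Time passes only in rows, so rows that repeat a pose let the fingers close. It gives the time, the measured TCP pose, the force and the opening at its end, in the units of the state.
- bot.observe(): the state, without advancing time (a new reading comes with each control period).
- viewer.grab_frame(name): name is "scene" or "top" or "wrist"; returns a dict with "pixels" (400x640x3 uint8, blue, green, red), "vertical_fov" (degrees; the focal length in pixels is half the picture's height over the tangent of half this angle, whatever the lens; pixels are square), "cx", "cy" (the principal point, pixels), "distortion" ([k1, k2, p1, p2, k3] as OpenCV has them; the pictures are not rectified), "rvec" (rotation vector, rad) and "tvec" (3), from world to camera coordinates, as OpenCV has them; the wrist camera has in their place "tool_from_camera" (4x4, takes a point from camera to tool coordinates, whose origin is the TCP and whose axes are the flange's). Camera axes: x right, y down, z forward; pixel columns grow to the right and rows downward; lengths in m; the calibration is good to about 2 mm. A picture is of the moment at which its call begins: read the wrist's pose just before it. There is no depth.
- bot.job_done(): hands the job in, once; it reports no verdict.
Trained networks look in a picture, given as the dict that the camera call returned (one of the last four; its "shot" number tells which), for a name from the list of things; names that differ only in an ending like _2 or _b are one class to them, and where a whole thing is asked for, a point or a joint stands for the part that bears it (a point fixed in the world has none). Each returns a list of dicts, best first, with "score" (0 to 1); they miss things now and then, are a little off and sometimes report something else, mostly with a low value. They report only what shows in the picture. A call takes as long as a camera call. They do not tell look-alikes from the thing itself.
- viewer.outline_of(target, picture): "mask" (400x640 bool, what is visible of it) and "bbox" ([left, top, right, bottom] in pixels, round what is visible of it).
The state is a dict: "clock": time; "qpos": joint angles; "qd": joint speeds; "joint_efforts": joint torques, N m; "position": TCP position; "tool_rot": TCP orientation; "force": force on the tool from outside, world axes, zero at the start; "moment": the same for the moment, N m; "grip_width": finger opening in m.
Only numpy, scipy, OpenCV 4.12 (cv2) and the standard library are available. Lean on these libraries where they do the work, as an engineer would, in place of code of your own. Each camera call takes 0.05 s, during which the arm holds its last target.

## Working session

There is one attempt and no reset: what is moved stays moved. The work goes in short steps, Python scripts to look and compute and a shell command to move; the robot and the scene stay as the last step left them, time stands still between calls to the robot, and variables do not carry over. Pictures are saved under pics/ and viewed, and the job is handed in when it is done.

```bash
ls; mkdir -p pics; python3 - <<'E'
from workcell import bot, viewer
import cv2
print(bot.observe())
for n in ["scene","top","wrist"]:
    f=viewer.grab_frame(n); cv2.imwrite(f"pics/{n}0.png",f["pixels"])
    print(n,{k:v for k,v in f.items() if k!="pixels"})
    for t in ["tube","rest","holder","erlenmeyer","dropper","petri","slide_box","clip_al","stop_pad"]:
        print(t,[(round(r["score"],2),r["bbox"]) for r in viewer.outline_of(t,f)][:3])
E
```

```text
pics
{'clock': 0.0, 'qpos': array([ 1.20182526,  0.52204052, -0.03635959,  1.60000468,  0.02124698,
        1.02111778, -0.11279015]), 'qd': array([-1.41923670e-03, -4.41387931e-04,  1.81018054e-03,  9.38914715e-04,
        8.43112414e-05, -9.91582016e-04, -3.38213590e-04]), 'joint_efforts': array([-6.21059407e-04, -9.27096605e+01,  1.97999641e+00, -3.69925153e+01,
        1.78013777e-02,  8.31759913e-03,  4.79518931e-06]), 'position': array([ 0.18382188, -0.59696233,  0.20511008]), 'tool_rot': array([-3.14041382e+00,  1.09286203e-04,  2.98823428e-01]), 'force': array([-0.09532206,  0.2455362 , -0.04080689]), 'moment': array([-0.0078785 ,  0.00957375,  0.01533825]), 'grip_width': 0.08505987483217693}
scene {'vertical_fov': 49.64934838495604, 'cx': 322.2995857717554, 'cy': 199.18861015774738, 'distortion': array([-0.09788807,  0.        ,  0.        ,  0.        ,  0.        ]), 'rvec': array([ 0.68434126, -2.39257735,  1.40038737]), 'tvec': array([0.25156184, 0.27164278, 0.75647295]), 'shot': 1}
tube [(0.8, [318.8, 204.8, 362.9, 211.6]), (0.64, [393.5, 205.6, 406.8, 228.9])]
rest [(0
[... 1250 characters left out ...]
ertical_fov': 70.88466095601291, 'cx': 320.6307754785041, 'cy': 201.8141473305247, 'distortion': array([0.01653737, 0.        , 0.        , 0.        , 0.        ]), 'tool_from_camera': array([[-2.91899809e-04, -9.62518557e-01, -2.71215675e-01,
         6.86017273e-02],
       [ 9.99999815e-01, -4.25502815e-04,  4.33804573e-04,
         8.23783974e-04],
       [-5.32947985e-04, -2.71215499e-01,  9.62518503e-01,
        -1.67532075e-01],
       [ 0.00000000e+00,  0.00000000e+00,  0.00000000e+00,
         1.00000000e+00]]), 'shot': 3}
tube [(0.87, [86.8, 27.8, 193.2, 49.9])]
rest []
holder []
erlenmeyer []
dropper []
petri [(0.82, [228.1, 0.0, 313.3, 47.7])]
slide_box []
clip_al []
stop_pad []
```

View pics/scene0.png

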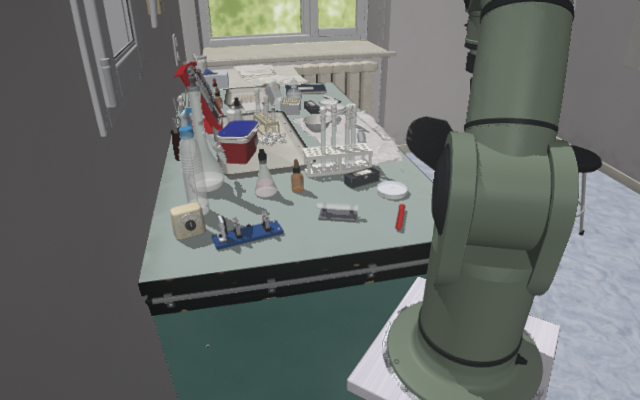

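View pics/top0.png

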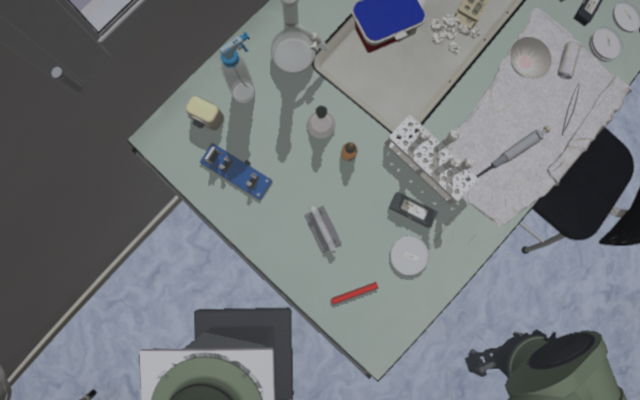

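View pics/wrist0.png

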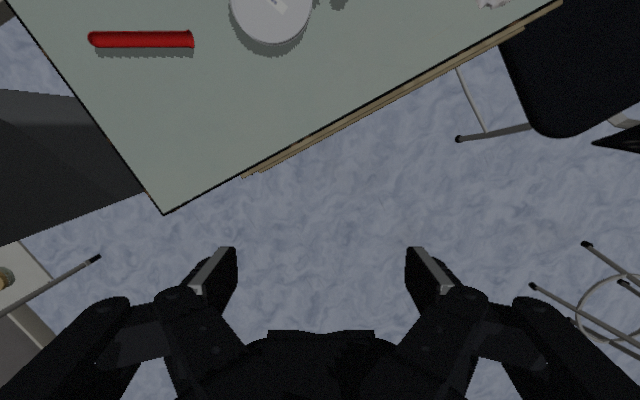

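```bash
python3 - <<'E'
import cv2
a=cv2.imread("pics/scene0.png")[140:260,200:420]; cv2.imwrite("pics/scene0c.png",cv2.resize(a,None,fx=3.6,fy=3.6,interpolation=cv2.INTER_CUBIC))
a=cv2.imread("pics/top0.png")[100:315,190:440]; cv2.imwrite("pics/top0c.png",cv2.resize(a,None,fx=2.7,fy=2.7,interpolation=cv2.INTER_CUBIC))
E
```

```text
(no output)
```

View pics/scene0c.png

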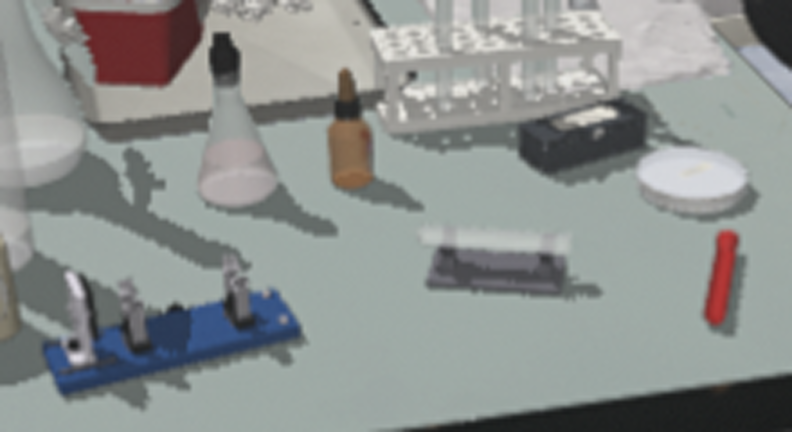

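View pics/top0c.png

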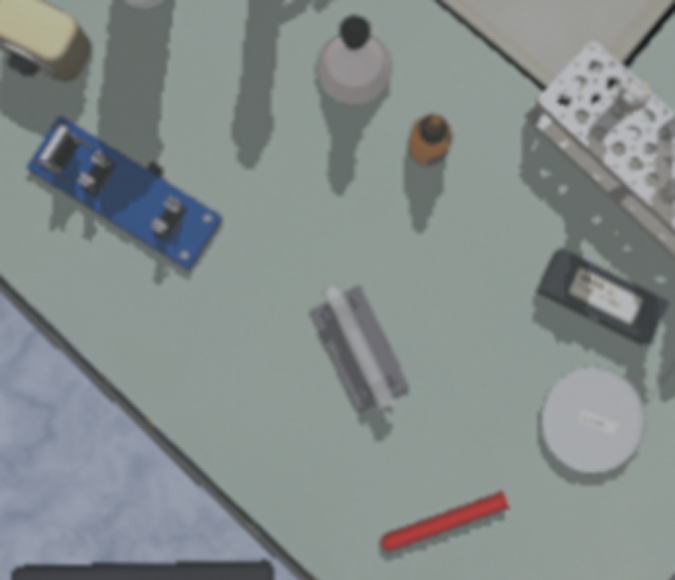

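```bash
cat > h.py <<'E'
from workcell import bot, viewer
import cv2, numpy as np
from scipy.spatial.transform import Rotation as R
def K(f):
    fl=200/np.tan(np.radians(f["vertical_fov"]/2)); return np.array([[fl,0,f["cx"]],[0,fl,f["cy"]],[0,0,1.]])
def grab(n):
    s=bot.observe(); f=viewer.grab_frame(n)
    if "rvec" in f: Rc=R.from_rotvec(f["rvec"]).as_matrix(); t=np.array(f["tvec"])
    else:
        T=np.eye(4);T[:3,:3]=R.from_euler("xyz",s["tool_rot"]).as_matrix();T[:3,3]=s["position"]
        W=np.linalg.inv(T@f["tool_from_camera"]); Rc=W[:3,:3]; t=W[:3,3]
    f["R"]=Rc; f["t"]=t; return f
def toz(f,uv,z):
    p=cv2.undistortPoints(np.array(uv,float).reshape(-1,1,2),K(f),np.array(f["distortion"]))[:,0]
    d=np.c_[p,np.ones(len(p))]@f["R"]; c=-f["R"].T@f["t"]
    z=np.broadcast_to(z,len(p)); return c+d*((z-c[2])/d[:,2])[:,None]
def proj(f,P):
    return cv2.projectPoints(np.array(P,float).reshape(-1,3),cv2.Rodrigues(f["R"])[0],f["t"],K(f),np.array(f["distortion"]))[0][:,0]
def save(f,name,pts=()):
    im=f["pixels"].copy()
    for u in pts: cv2.circle(im,(int(round(u[0])),int(round(u[1]))),3,(0,0,255),1)
    cv2.imwrite("pics/"+name,im)
E
python3 - <<'E'
from h import *
f=grab("top")
print("cam",-f["R"].T@f["t"])
for t,z in [("tube",.03),("rest",.01),("holder",.012),("erlenmeyer",.05),("dropper",.05),("petri",.016),("slide_box",.034)]:
    for r in viewer.outline_of(t,f)[:2]:
        c=cv2.minAreaRect(np.argwhere(r["mask"])[:,::-1].astype(np.float32))
        b=cv2.boxPoints(c); print(t,round(r["score"],2),toz(f,[c[0]],z)[0].round(3),toz(f,b,z)[:,:2].round(3).tolist())
E
```

```text
cam [ 0.37523808 -0.24691564  1.19843767]
tube 0.69 [ 0.428 -0.282  0.03 ] [[0.477, -0.25], [0.484, -0.266], [0.379, -0.314], [0.372, -0.299]]
tube 0.66 [ 0.277 -0.351  0.03 ] [[0.268, -0.293], [0.304, -0.403], [0.286, -0.41], [0.25, -0.299]]
rest 0.83 [ 0.425 -0.284  0.01 ] [[0.46, -0.24], [0.481, -0.285], [0.391, -0.327], [0.37, -0.282]]
rest 0.62 [ 0.429 -0.283  0.01 ] [[0.479, -0.251], [0.486, -0.267], [0.379, -0.315], [0.371, -0.299]]
holder 0.81 [ 0.57  -0.085  0.012] [[0.591, 0.006], [0.646, -0.027], [0.55, -0.175], [0.496, -0.141]]
erlenmeyer 0.87 [ 0.667 -0.285  0.05 ] [[0.667, -0.24], [0.714, -0.288], [0.668, -0.331], [0.621, -0.282]]
erlenmeyer 0.26 [ 0.427 -0.283  0.05 ] [[0.474, -0.253], [0.481, -0.269], [0.379, -0.313], [0.373, -0.297]]
dropper 0.71 [ 0.6   -0.348  0.05 ] [[0.584, -0.323], [0.628, -0.339], [0.615, -0.372], [0.572, -0.356]]
petri 0.63 [ 0.359 -0.483  0.016] [[0.405, -0.439], [0.402, -0.532], [0.313, -0.528], [0.317, -0.436]]
slide_box 0.73 [ 0.464 -0.493  0.034] [[0.468, -0.435], [0.508, -0.456], [0.46, -0.552], [0.42, -0.53]]
```

```bash
python3 -m creep '[{"tx":41,"ty":-29,"rz":-1},{"tx":82,"ty":-58,"rz":-2},{"tx":122,"ty":-86,"rz":-3},{"tx":163,"ty":-115,"rz":-4},{"tx":204,"ty":-143,"rz":-5},{"tx":245,"ty":-172,"rz":-6},{"tx":286,"ty":-201,"rz":-7},{"tx":326,"ty":-229,"rz":-8}]'
python3 - <<'E'
from h import *
f=grab("wrist"); save(f,"w1.png"); print(bot.observe()["position"],bot.observe()["tool_rot"])
for t in ["tube","rest","holder"]:
    print(t,[(round(r["score"],2),r["bbox"]) for r in viewer.outline_of(t,f)][:3])
E
```

```text
[ 0.18397428 -0.59729876  0.20567749] [-3.14154403e+00  2.09735527e-05  2.98819085e-01]
tube [(0.67, [90.7, 28.0, 195.3, 48.6])]
rest []
holder []schema error: expected keys rx, ry, rz, tx, ty, tz, hand
```

View pics/w1.png

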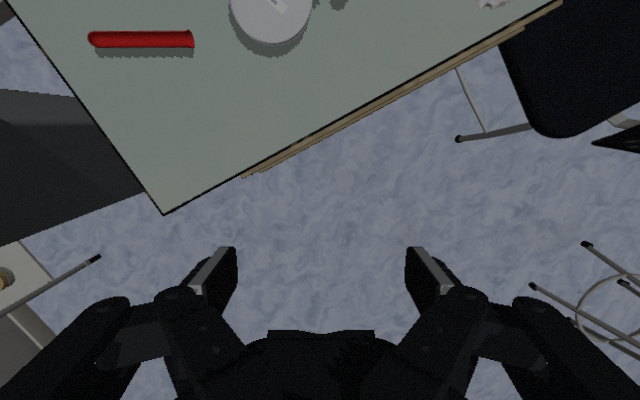

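```bash
python3 -m creep '[{"rx":0,"ry":0,"rz":-1,"tx":41,"ty":-29,"tz":0,"hand":-1},{"rx":0,"ry":0,"rz":-2,"tx":82,"ty":-58,"tz":0,"hand":-1},{"rx":0,"ry":0,"rz":-3,"tx":122,"ty":-86,"tz":0,"hand":-1},{"rx":0,"ry":0,"rz":-4,"tx":163,"ty":-115,"tz":0,"hand":-1},{"rx":0,"ry":0,"rz":-5,"tx":204,"ty":-143,"tz":0,"hand":-1},{"rx":0,"ry":0,"rz":-6,"tx":245,"ty":-172,"tz":0,"hand":-1},{"rx":0,"ry":0,"rz":-7,"tx":286,"ty":-201,"tz":0,"hand":-1},{"rx":0,"ry":0,"rz":-8,"tx":326,"ty":-229,"tz":0,"hand":-1}]'
python3 - <<'E'
from h import *
f=grab("wrist"); save(f,"w2.png"); print(bot.observe()["position"],bot.observe()["tool_rot"])
for t in ["tube","rest","holder"]:
    print(t,[(round(r["score"],2),r["bbox"]) for r in viewer.outline_of(t,f)][:3])
E
```

```text
clock: 2.9
position: [0.4291, -0.2807, 0.206]
tool_rot: [3.141, -0.0, 0.439]
force: [1.1, -0.5, -0.2]
grip_width: 0.0853
[ 0.43432727 -0.2736803   0.20606752] [-3.14060419 -0.00370721  0.4480381 ]
tube [(0.92, [314.1, 133.4, 331.9, 225.1]), (0.85, [282.4, 275.0, 360.1, 303.3])]
rest [(0.56, [303.1, 137.9, 342.9, 217.8]), (0.31, [231.3, 4.8, 248.7, 24.2])]
holder [(0.73, [191.5, 0.0, 275.4, 71.8])]
```

View pics/w2.png

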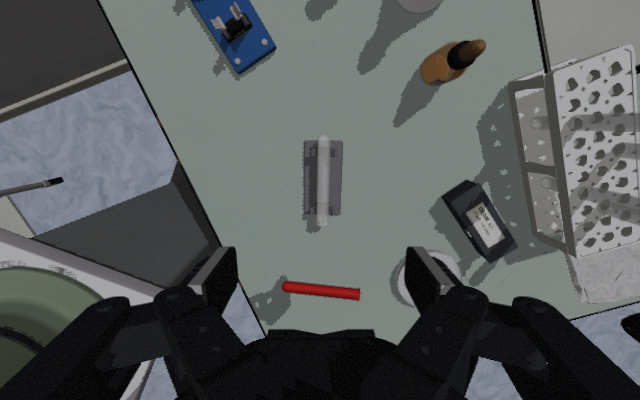

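```bash
python3 - <<'E'
from h import *
f=grab("wrist"); s=bot.observe(); print(s["position"],s["tool_rot"])
im=f["pixels"][120:235,270:375]; cv2.imwrite("pics/w2c.png",cv2.resize(im,None,fx=5,fy=5,interpolation=cv2.INTER_CUBIC))
im=f["pixels"][0:85,180:290]; cv2.imwrite("pics/w2h.png",cv2.resize(im,None,fx=6,fy=6,interpolation=cv2.INTER_CUBIC))
for t,z in [("tube",.032),("rest",.006)]:
    r=viewer.outline_of(t,f)[0]
    c=cv2.minAreaRect(np.argwhere(r["mask"])[:,::-1].astype(np.float32)); b=toz(f,cv2.boxPoints(c),z)
    print(t,toz(f,[c[0]],z)[0].round(4)); 
    e=[np.linalg.norm(b[1]-b[0]),np.linalg.norm(b[2]-b[1])]; d=b[1]-b[0] if e[0]>e[1] else b[2]-b[1]
    print(np.round(e,4),np.degrees(np.arctan2(d[1],d[0])))
E
```

```text
[ 0.42795078 -0.28273747  0.20571107] [3.14143205e+00 3.08012470e-04 4.38511155e-01]
tube [ 0.2899 -0.3472  0.032 ]
[0.0205 0.108 ] -71.7105921692532
rest [ 0.4298 -0.284   0.006 ]
[0.0992 0.0487] 22.35227211282328
```

View pics/w2c.png

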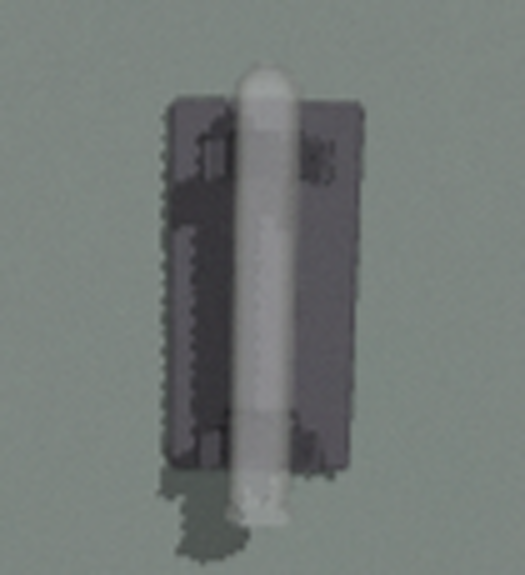

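View pics/w2h.png

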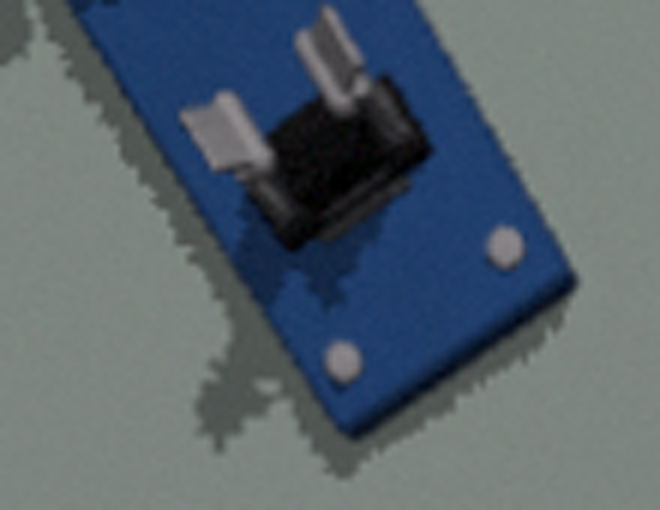

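```bash
python3 - <<'E'
from h import *
f=grab("wrist"); s=bot.observe()
p=s["position"]; Rt=R.from_euler("xyz",s["tool_rot"]).as_matrix()
a=toz(f,[(323.2,133.6),(321.8,224.6)],.031); print(a,np.linalg.norm(a[0]-a[1]))
r=viewer.outline_of("tube",f)
for q in r[:2]:
    b=q["bbox"]
    if b[1]<200:
        m=q["mask"]; ys,xs=np.nonzero(m); l=np.polyfit(ys,xs,1)
        ys0=[ys.min(),ys.max()+1]; e=toz(f,[(np.polyval(l,y)+.5,y) for y in ys0],.031); print("mask",e,np.linalg.norm(e[0]-e[1]),np.degrees(np.arctan2(*(e[0]-e[1])[1::-1])))
        mid=e.mean(0)
d=a[0]-a[1]; print(np.degrees(np.arctan2(d[1],d[0])),a.mean(0), "tool yaw",np.degrees(s["tool_rot"][2]))
for m in (a.mean(0),mid): print("tool mm",Rt.T@(m-p)*1000)
# rest outline corners crop
c=toz(f,[(270+172/5,120+97/5),(270+362/5,120+103/5),(270+348/5,120+468/5),(270+170/5,120+468/5)],.006); print(c.mean(0),c)
# top view
g=grab("top"); save(g,"t2.png")
E
```

```text
[[ 0.47973764 -0.26355564  0.031     ]
 [ 0.37530321 -0.31056785  0.031     ]] 0.11452815331120578
24.235373039235565 [ 0.42752043 -0.28706175  0.031     ] tool yaw 25.00460680533356Traceback (most recent call last):
  File "<stdin>", line 13, in <module>
NameError: name 'mid' is not defined. Did you mean: 'id'?
```

```bash
python3 -m creep '[{"rx":0,"ry":0,"rz":0.4,"tx":-2,"ty":3.7,"tz":30,"hand":-1},{"rx":0,"ry":0,"rz":0.8,"tx":-2,"ty":3.7,"tz":60,"hand":-1},{"rx":0,"ry":0,"rz":0.8,"tx":-2,"ty":3.7,"tz":100,"hand":-1},{"rx":0,"ry":0,"rz":0.8,"tx":-2,"ty":3.7,"tz":100,"hand":-1},{"rx":0,"ry":0,"rz":0.8,"tx":-2,"ty":3.7,"tz":100,"hand":-1}]'
python3 - <<'E'
from h import *
f=grab("wrist"); save(f,"w3.png"); print(bot.observe()["position"],bot.observe()["tool_rot"])
E
```

```text
clock: 3.85
position: [0.4276, -0.287, 0.1063]
tool_rot: [-3.141, 0.001, 0.424]
force: [0.1, -0.7, 0.9]
grip_width: 0.0854
[ 0.42828253 -0.28733413  0.10711991] [ 3.14070179e+00 -5.94430048e-04  4.23827563e-01]
```

View pics/w3.png

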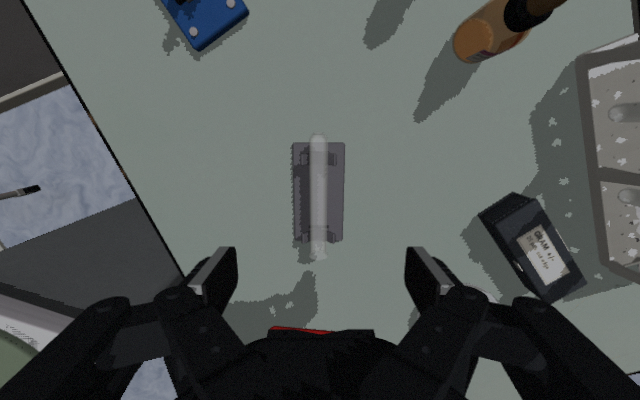

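```bash
python3 - <<'E'
from h import *
f=grab("wrist"); s=bot.observe()
im=f["pixels"][120:275,260:375]; cv2.imwrite("pics/w3c.png",cv2.resize(im,None,fx=3.8,fy=3.8,interpolation=cv2.INTER_CUBIC))
p=s["position"]; Rt=R.from_euler("xyz",s["tool_rot"]).as_matrix()
for q in viewer.outline_of("tube",f)[:3]:
        print(q["score"],q["bbox"])
        m=q["mask"]; ys,xs=np.nonzero(m); l=np.polyfit(ys,xs,1); ys0=[ys.min(),ys.max()+1]; e=toz(f,[(np.polyval(l,y)+.5,y) for y in ys0],.031); print(e,np.linalg.norm(e[0]-e[1]),np.degrees(np.arctan2(*(e[0]-e[1])[1::-1])),Rt.T@(e.mean(0)-p)*1000)
E
```

```text
0.8 [308.0, 131.5, 326.1, 262.0]
[[ 0.48316347 -0.26093142  0.031     ]
 [ 0.37471102 -0.30939066  0.031     ]] 0.11878649950986454 24.0762709988978 [ 1.16116446 -2.03334701 76.46617147]
0.56 [273.9, 324.2, 323.9, 335.8]
[[ 0.28869508 -0.29945899  0.031     ]
 [ 0.3050115  -0.36267074  0.031     ]] 0.06528362454206042 104.47345293713865 [-138.11303132  -14.52315855   76.27936679]
```

View pics/w3c.png

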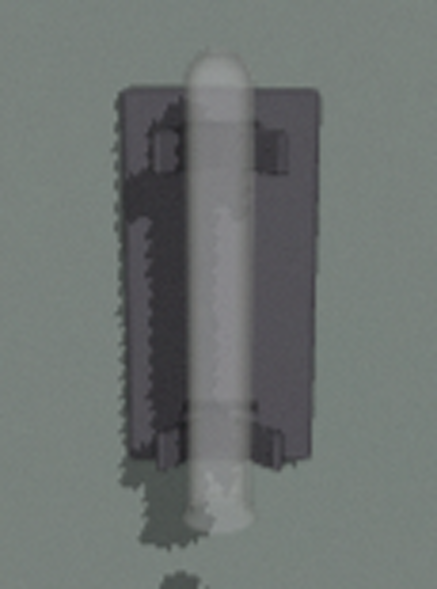

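```bash
python3 -m creep '[{"rx":0,"ry":0,"rz":0.2,"tx":0,"ty":-1.8,"tz":30,"hand":-0.6},{"rx":0,"ry":0,"rz":0.2,"tx":0,"ty":-1.8,"tz":60,"hand":-0.6},{"rx":0,"ry":0,"rz":0.2,"tx":0,"ty":-1.8,"tz":80,"hand":-0.6},{"rx":0,"ry":0,"rz":0.2,"tx":0,"ty":-1.8,"tz":94,"hand":-0.4},{"rx":0,"ry":0,"rz":0.2,"tx":0,"ty":-1.8,"tz":94,"hand":-0.2},{"rx":0,"ry":0,"rz":0.2,"tx":0,"ty":-1.8,"tz":94,"hand":-0.2}]'
python3 - <<'E'
from h import *
f=grab("wrist"); save(f,"w4.png"); print(bot.observe()["position"],bot.observe()["tool_rot"])
E
```

```text
clock: 4.6
position: [0.4276, -0.2854, 0.0127]
tool_rot: [3.141, -0.001, 0.421]
force: [-0.2, -0.6, 0.3]
grip_width: 0.0513
[ 0.4277998  -0.28548118  0.01289647] [ 3.14028365e+00 -9.34030422e-04  4.20760000e-01]
```

View pics/w4.png

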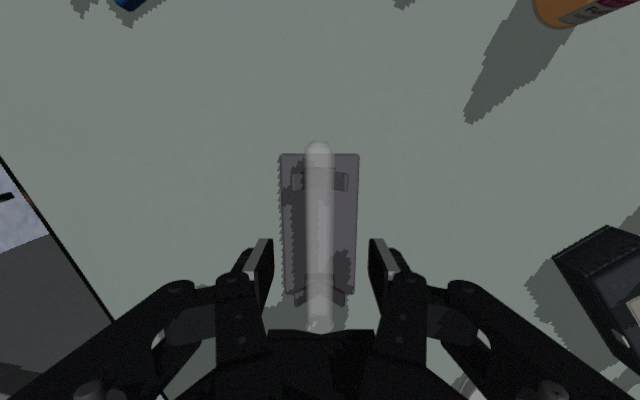

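```bash
python3 -m creep '[{"rx":0,"ry":0,"rz":0,"tx":0,"ty":0,"tz":0,"hand":0.5},{"rx":0,"ry":0,"rz":0,"tx":0,"ty":0,"tz":0,"hand":1},{"rx":0,"ry":0,"rz":0,"tx":0,"ty":0,"tz":0,"hand":1},{"rx":0,"ry":0,"rz":0,"tx":0,"ty":0,"tz":0,"hand":1},{"rx":0,"ry":0,"rz":0,"tx":0,"ty":0,"tz":0,"hand":1}]' 40
python3 - <<'E'
from h import *
f=grab("wrist"); save(f,"w5.png"); s=bot.observe();print(s["position"],s["tool_rot"],s["force"],s["grip_width"])
E
```

```text
clock: 5.15
position: [0.4285, -0.286, 0.0132]
tool_rot: [3.139, -0.002, 0.421]
force: [-1.4, -0.8, 25.0]
grip_width: 0.0003
[ 0.42844905 -0.28604175  0.01321483] [ 3.13869951e+00 -1.81714167e-03  4.20684948e-01] [-0.99851112 -0.50330354 24.86787358] -0.0002464744093329975
```

View pics/w5.png

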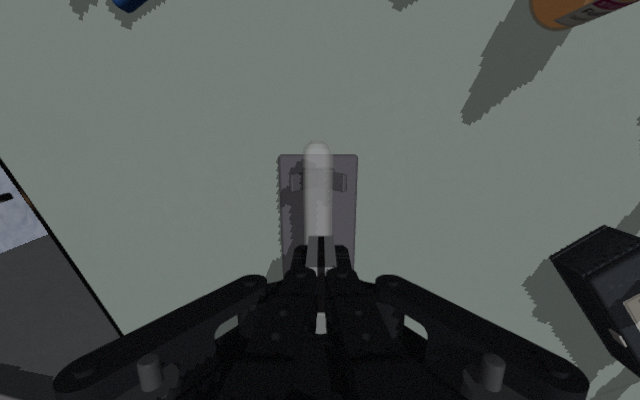

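```bash
python3 - <<'E'
from h import *
f=grab("wrist"); s=bot.observe(); p=s["position"];Rt=R.from_euler("xyz",s["tool_rot"]).as_matrix()
print(proj(f,[p,p+Rt@[0,0,-.019]]))
im=f["pixels"][130:350,240:400]; im=cv2.resize(im,None,fx=2.7,fy=2.7,interpolation=cv2.INTER_CUBIC)
g=grab("scene");a=g["pixels"][150:250,280:420];a=cv2.resize(a,None,fx=4,fy=4,interpolation=cv2.INTER_CUBIC)
cv2.imwrite("pics/w5c.png",im);cv2.imwrite("pics/s5.png",a)
E
```

```text
[[319.20845479 233.80929834]
 [319.0664576  246.40582308]]
```

View pics/w5c.png

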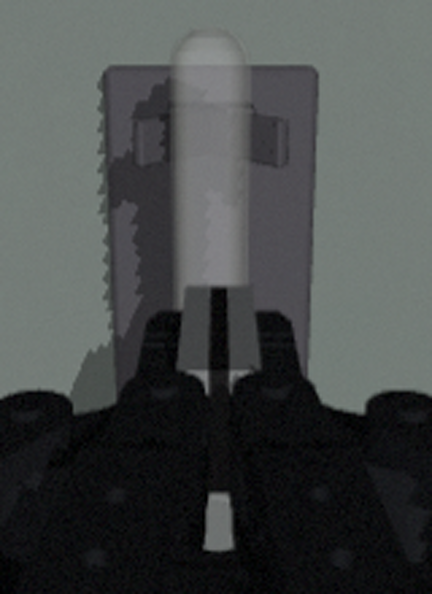

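View pics/s5.png

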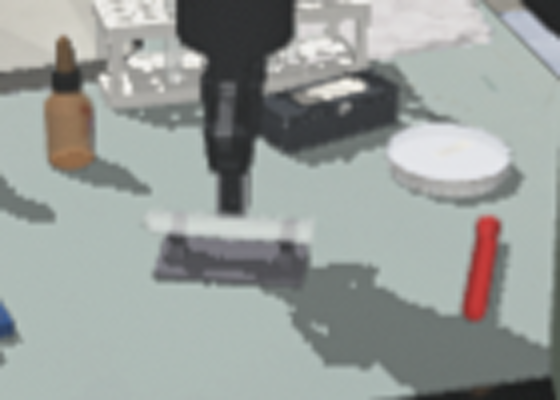

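```bash
python3 - <<'E'
from h import *
s=bot.observe(); p=s["position"];print(p,s["force"],s["moment"])
for n in ("scene","top"):
    f=grab(n); q=proj(f,[p,p+[0,0,.019],p+[0,0,.03],[.4275,-.287,.04],[.48,-.2635,.03],[.375,-.3105,.03]]); print(n,q.round(1).tolist())
    save(f,n+"5d.png")
    im=f["pixels"]; 
    for i,u in enumerate(q): im[int(round(u[1])),int(round(u[0]))]=[(0,0,255),(0,255,0),(255,0,0),(0,255,255),(255,0,255),(255,0,255)][i]
    c=q[0].astype(int); a=im[c[1]-45:c[1]+35,c[0]-50:c[0]+50]; cv2.imwrite(f"pics/{n}5e.png",cv2.resize(a,None,fx=7,fy=7,interpolation=cv2.INTER_NEAREST))
E
```

```text
[ 0.42843475 -0.28598268  0.01316905] [-1.34687249 -0.93774377 25.12077575] [-0.09698955  0.32782182 -0.01923554]
scene [[337.5, 211.0], [337.6, 204.9], [337.6, 201.3], [338.1, 202.3], [316.7, 204.2], [359.6, 206.9]]
top [[323.2, 227.8], [323.4, 227.5], [323.6, 227.2], [324.0, 227.7], [313.0, 205.4], [334.8, 250.5]]
```

View pics/scene5e.png

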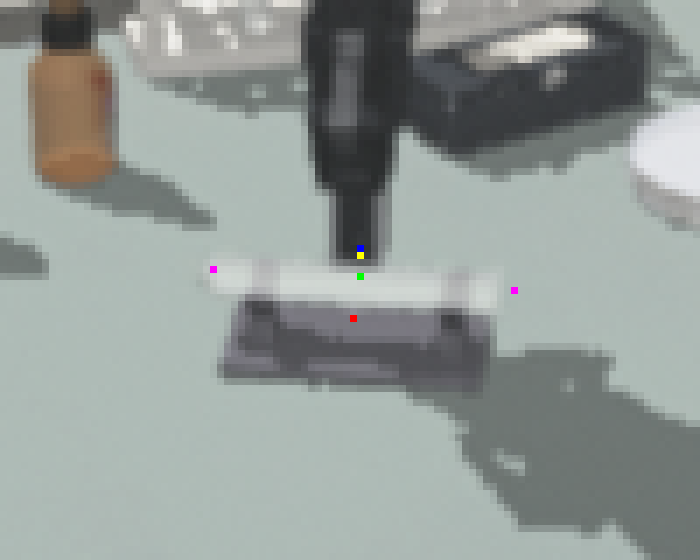

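View pics/top5e.png

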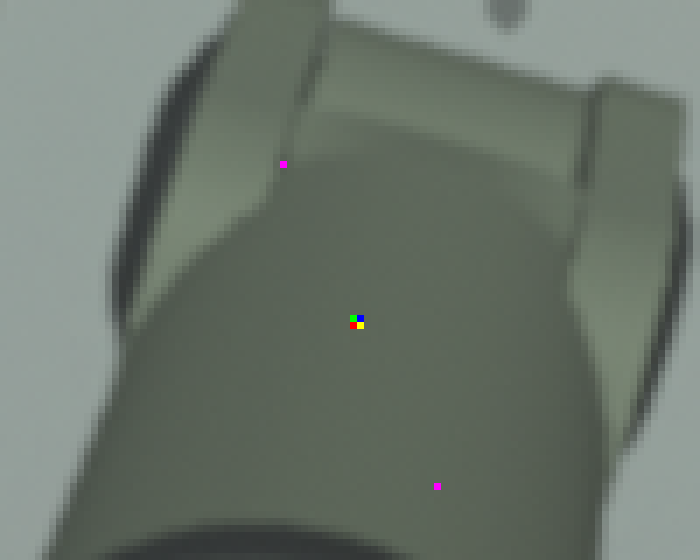

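```bash
python3 -m creep '[{"rx":0,"ry":0,"rz":0,"tx":0,"ty":0,"tz":-15,"hand":1},{"rx":0,"ry":0,"rz":0,"tx":0,"ty":0,"tz":-40,"hand":1},{"rx":0,"ry":0,"rz":0,"tx":0,"ty":0,"tz":-70,"hand":1},{"rx":0,"ry":0,"rz":0,"tx":0,"ty":0,"tz":-70,"hand":1},{"rx":0,"ry":0,"rz":0,"tx":0,"ty":0,"tz":-70,"hand":1}]' 
python3 - <<'E'
from h import *
f=grab("wrist"); s=bot.observe(); p=s["position"];Rt=R.from_euler("xyz",s["tool_rot"]).as_matrix();print(p,s["force"],s["grip_width"])
save(f,"w6.png")
for d in (0,13,19,26): print(d,proj(f,[p+Rt@[x/1000,0,-d/1000] for x in (-11,0,11)]).round(1).tolist())
f=grab("scene"); q=proj(f,[p,p+[0,0,.019],p+[0,0,.03]])
im=f["pixels"]
for i,u in enumerate(q): im[int(round(u[1])),int(round(u[0]))]=[(0,0,255),(0,255,0),(255,0,0)][i]
c=q[0].astype(int); a=im[c[1]-40:c[1]+40,c[0]-50:c[0]+50]; cv2.imwrite("pics/scene6.png",cv2.resize(a,None,fx=7,fy=7,interpolation=cv2.INTER_NEAREST))
E
```

```text
clock: 5.9
position: [0.4274, -0.2853, 0.0822]
tool_rot: [3.14, -0.001, 0.421]
force: [0.3, -0.4, -0.3]
grip_width: -0.0001
[ 0.42696015 -0.28503466  0.0815117 ] [ 0.15561772 -0.01367128 -0.4253795 ] -0.0003070737577150065
0 [[318.7, 249.6], [318.6, 233.9], [318.6, 217.6]]
13 [[318.6, 258.9], [318.5, 242.1], [318.5, 224.8]]
19 [[318.5, 263.6], [318.5, 246.4], [318.4, 228.5]]
26 [[318.4, 269.6], [318.4, 251.7], [318.3, 233.2]]
```

View pics/scene6.png

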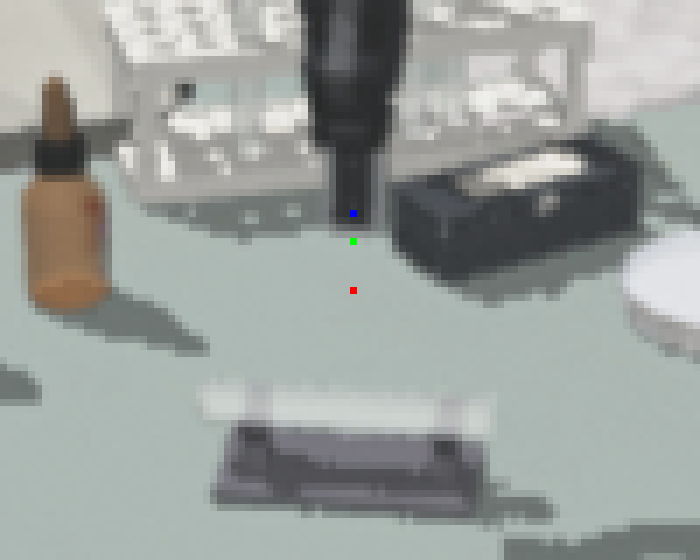

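View pics/w6.png

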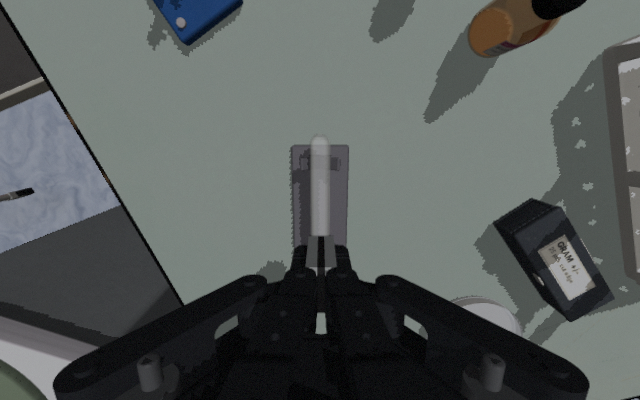

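```bash
python3 -m creep '[{"rx":0,"ry":0,"rz":0,"tx":0,"ty":0,"tz":0,"hand":-0.3},{"rx":0,"ry":0,"rz":0,"tx":0,"ty":0,"tz":0,"hand":-0.3},{"rx":0,"ry":0,"rz":0,"tx":0,"ty":0.5,"tz":10,"hand":-0.3},{"rx":0,"ry":0,"rz":0,"tx":0,"ty":0.5,"tz":30,"hand":-0.3},{"rx":0,"ry":0,"rz":0,"tx":0,"ty":0.5,"tz":50,"hand":-0.3},{"rx":0,"ry":0,"rz":0,"tx":0,"ty":0.5,"tz":70,"hand":-0.3},{"rx":0,"ry":0,"rz":0,"tx":0,"ty":0.5,"tz":80,"hand":-0.3},{"rx":0,"ry":0,"rz":0,"tx":0,"ty":0.5,"tz":80,"hand":-0.3}]' 
python3 - <<'E'
from h import *
f=grab("wrist"); save(f,"w7.png")
f=grab("scene"); a=f["pixels"][160:240,290:390]; cv2.imwrite("pics/scene7.png",cv2.resize(a,None,fx=7,fy=7,interpolation=cv2.INTER_NEAREST))
E
```

```text
clock: 6.8
position: [0.4265, -0.2849, 0.0002]
tool_rot: [-3.139, 0.002, 0.421]
force: [-0.8, 0.2, -0.1]
grip_width: 0.0558
```

View pics/scene7.png

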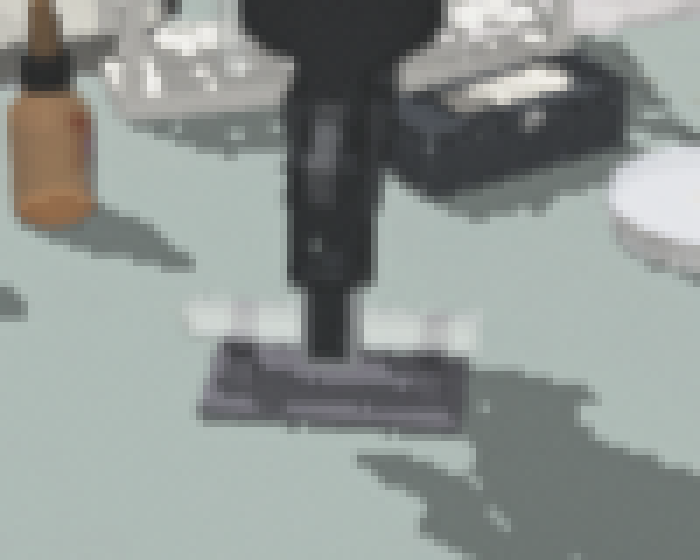

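View pics/w7.png

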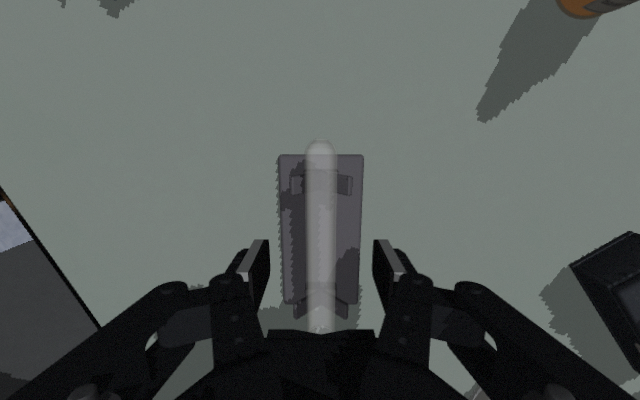

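```bash
python3 -m creep '[{"rx":0,"ry":0,"rz":0,"tx":0,"ty":0,"tz":7,"hand":-0.1},{"rx":0,"ry":0,"rz":0,"tx":0,"ty":0,"tz":13.5,"hand":-0.1},{"rx":0,"ry":0,"rz":0,"tx":0,"ty":0,"tz":13.5,"hand":0.1},{"rx":0,"ry":0,"rz":0,"tx":0,"ty":0,"tz":13.5,"hand":0.4},{"rx":0,"ry":0,"rz":0,"tx":0,"ty":0,"tz":13.5,"hand":1},{"rx":0,"ry":0,"rz":0,"tx":0,"ty":0,"tz":13.5,"hand":1},{"rx":0,"ry":0,"rz":0,"tx":0,"ty":0,"tz":13.5,"hand":1},{"rx":0,"ry":0,"rz":0,"tx":0,"ty":0,"tz":13.5,"hand":1}]' 45
python3 - <<'E'
from h import *
f=grab("wrist"); save(f,"w8.png"); print(bot.observe())
E
```

```text
clock: 7.7
position: [0.427, -0.2848, -0.0116]
tool_rot: [-3.141, 0.0, 0.421]
force: [-1.9, 5.2, 3.5]
grip_width: 0.0172
{'clock': 7.75, 'qpos': array([ 0.56139821,  0.69605004, -0.11922403,  2.02344856,  0.18189872,
        0.43290764, -0.8453245 ]), 'qd': array([ 2.10443010e-03, -3.90573895e-04,  2.21804016e-04,  1.36919373e-03,
        4.17940303e-05,  1.11657162e-03,  9.01631437e-04]), 'joint_efforts': array([ 1.48031652e+00, -8.87775350e+01,  2.36739233e+00, -2.03008890e+01,
        6.02258686e-01, -1.19751278e+00,  4.26978827e-02]), 'position': array([ 0.42701723, -0.28482014, -0.01159209]), 'tool_rot': array([-3.14057275e+00,  3.39742378e-04,  4.21257203e-01]), 'force': array([-2.71529049,  4.51123992,  3.62863607]), 'moment': array([ 1.04198432,  0.50240486, -0.0598803 ]), 'grip_width': 0.017377191760747177}
```

View pics/w8.png

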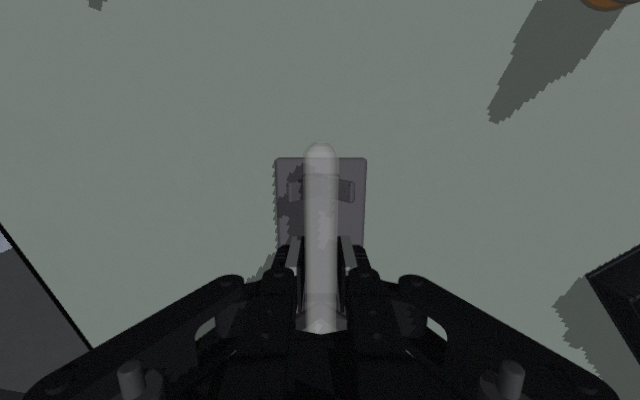

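```bash
python3 -m creep '[{"rx":0,"ry":0,"rz":0,"tx":0,"ty":0,"tz":-10,"hand":1},{"rx":0,"ry":0,"rz":0,"tx":0,"ty":0,"tz":-30,"hand":1},{"rx":0,"ry":0,"rz":0,"tx":0,"ty":0,"tz":-60,"hand":1},{"rx":0,"ry":0,"rz":0,"tx":0,"ty":0,"tz":-90,"hand":1},{"rx":0,"ry":0,"rz":0,"tx":0,"ty":0,"tz":-120,"hand":1},{"rx":0,"ry":0,"rz":0,"tx":0,"ty":0,"tz":-120,"hand":1},{"rx":0,"ry":0,"rz":0,"tx":0,"ty":0,"tz":-120,"hand":1}]' 60
python3 - <<'E'
from h import *
f=grab("wrist"); save(f,"w9.png"); s=bot.observe(); print(s)
f=grab("scene"); save(f,"s9.png"); p=s["position"]; q=proj(f,[p]);print(q)
c=q[0].astype(int);a=f["pixels"][c[1]-60:c[1]+20,c[0]-50:c[0]+50]; cv2.imwrite("pics/scene9.png",cv2.resize(a,None,fx=7,fy=7,interpolation=cv2.INTER_NEAREST))
E
```

```text
clock: 8.45
position: [0.4276, -0.2859, 0.1092]
tool_rot: [3.14, -0.001, 0.421]
force: [0.6, 0.1, -1.4]
grip_width: 0.0165
{'clock': 8.5, 'qpos': array([ 0.6032591 ,  0.48622705, -0.17080311,  1.97272989,  0.12493089,
        0.69208148, -0.79442666]), 'qd': array([-3.22335971e-03,  2.42656564e-02,  2.71134179e-04,  6.77013860e-03,
        6.03822948e-04, -3.50590235e-03,  5.87404517e-05]), 'joint_efforts': array([ 2.05320753e-01, -8.26373148e+01, -7.07096122e-01, -2.84386182e+01,
       -1.09459448e-02,  8.99869110e-02,  2.42594176e-02]), 'position': array([ 0.42723098, -0.28558015,  0.10838358]), 'tool_rot': array([ 3.14120988e+00, -2.05064188e-04,  4.20794786e-01]), 'force': array([ 0.04265884, -0.49851337, -0.74340762]), 'moment': array([ 0.01592839,  0.00573496, -0.03052853]), 'grip_width': 0.016428294782625356}
[[338.2099816  179.48089086]]
```

View pics/w9.png

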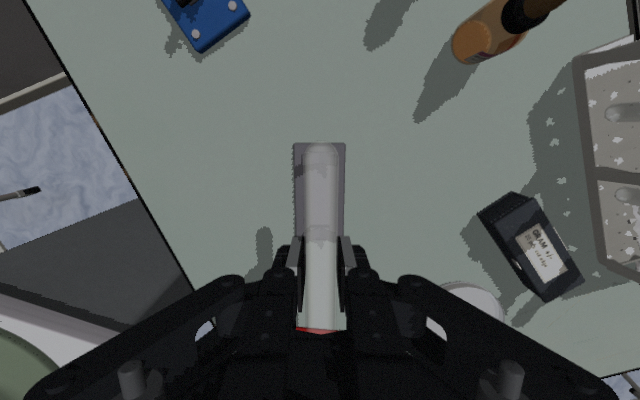

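View pics/scene9.png

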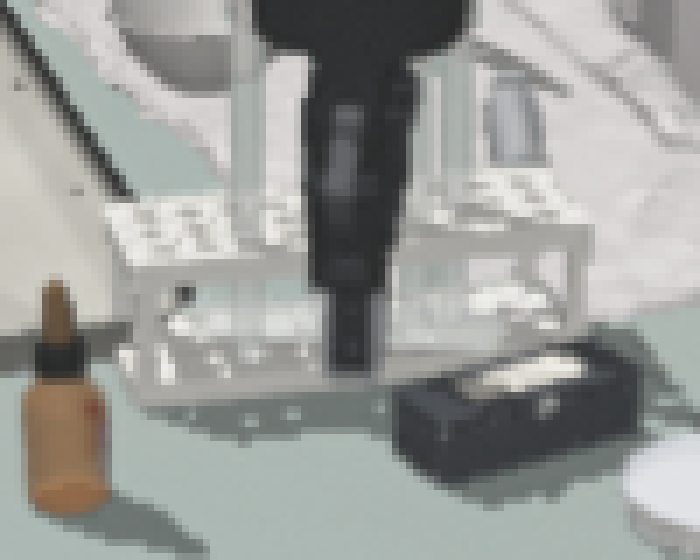

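```bash
python3 -m creep '[{"rx":0,"ry":0,"rz":-5,"tx":20,"ty":-11,"tz":-10,"hand":1},{"rx":0,"ry":0,"rz":-11,"tx":40,"ty":-22,"tz":-20,"hand":1},{"rx":0,"ry":0,"rz":-17,"tx":65,"ty":-35,"tz":-35,"hand":1},{"rx":0,"ry":0,"rz":-23,"tx":90,"ty":-48,"tz":-50,"hand":1},{"rx":0,"ry":0,"rz":-28,"tx":110,"ty":-60,"tz":-60,"hand":1},{"rx":0,"ry":0,"rz":-33,"tx":120,"ty":-66,"tz":-60,"hand":1},{"rx":0,"ry":0,"rz":-33,"tx":120,"ty":-66,"tz":-60,"hand":1},{"rx":0,"ry":0,"rz":-33,"tx":120,"ty":-66,"tz":-60,"hand":1}]'
python3 - <<'E'
from h import *
f=grab("wrist"); save(f,"w10.png"); s=bot.observe(); print(s["position"],s["tool_rot"],s["grip_width"])
f=grab("wrist")
for t in ["holder","clip_al","clip_bl","stop_pad"]:
    print(t,[(round(r["score"],2),r["bbox"]) for r in viewer.outline_of(t,f)][:3])
E
```

```text
clock: 9.35
position: [0.5091, -0.1766, 0.1673]
tool_rot: [-3.14, 0.001, 0.994]
force: [-0.9, -0.3, -0.1]
grip_width: 0.0166
[ 0.50898404 -0.17701019  0.16737536] [-3.14012686e+00  7.55234760e-04  9.93522749e-01] 0.016989301120465615
holder [(0.95, [289.3, 1.5, 355.1, 159.4]), (0.44, [460.5, 157.2, 609.9, 228.8])]
clip_al [(0.57, [304.2, 121.2, 313.2, 132.5])]
clip_bl [(0.69, [301.1, 34.1, 313.5, 52.8])]
stop_pad [(0.57, [305.9, 0.0, 335.2, 19.6])]
```

View pics/w10.png

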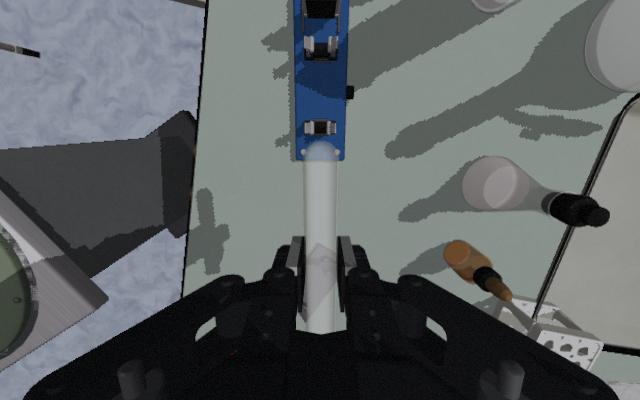

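```bash
cat > plate.py <<'E'
from h import *
def plate(f,lo,hi,z=.012,side=28):
    hsv=cv2.cvtColor(f["pixels"],cv2.COLOR_BGR2HSV)
    m=((hsv[...,0]>100)&(hsv[...,0]<125)&(hsv[...,1]>110))
    L=[];Rr=[]
    for y in range(lo,hi):
        xs=np.nonzero(m[y,250:400])[0]
        if len(xs)<10: continue
        xs=xs+250; L.append((xs.min()-.5,y));Rr.append((xs.max()+.5,y))
    out=[]
    for e in (L,Rr):
        P=toz(f,e,z)[:,:2]
        l=cv2.fitLine(P.astype(np.float32),cv2.DIST_HUBER,0,.001,.001).ravel(); 
        if l[1]<0:l[:2]*=-1
        out.append(l); print("yaw",np.degrees(np.arctan2(l[1],l[0])).round(2),l[2:])
    return m,out
E
python3 - <<'E'
from plate import *
f=grab("wrist"); s=bot.observe();p=s["position"]
m,(l,r)=plate(f,5,130)
d=(l[:2]+r[:2]);d/=np.linalg.norm(d);n=np.array([-d[1],d[0]])
print("yaw",np.degrees(np.arctan2(d[1],d[0])),"width",(l[2:]-r[2:])@n, "tool yaw",np.degrees(s["tool_rot"][2]))
c=((l[2:]@n)+(r[2:]@n))/2; print("center offset n",c,"tcp n",p[:2]@n,"(mm TCP left of line)",(p[:2]@n-c)*1000)
im=f["pixels"][:170,270:380]; cv2.imwrite("pics/w10c.png",cv2.resize(im,None,fx=4.5,fy=4.5,interpolation=cv2.INTER_CUBIC)[:, :])
im=f["pixels"][130:345,270:380]; cv2.imwrite("pics/w10d.png",cv2.resize(im,None,fx=2.7,fy=2.7,interpolation=cv2.INTER_CUBIC)[:, :])
E
```

```text
yaw 56.55 [ 0.5556462  -0.05490749]
yaw 56.58 [ 0.5988679 -0.0892056]
yaw 56.565395 width 0.05496692 tool yaw 57.05739317654338
center offset n -0.52143186 tcp n -0.5226140322580924 (mm TCP left of line) -1.1821689501395616
```

```bash
python3 - <<'E'
import cv2;im=cv2.imread("pics/w10c.png");print(im.shape);cv2.imwrite("pics/w10c.png",cv2.resize(im,(388,600)))
E
```

```text
(765, 495, 3)
```

View pics/w10c.png

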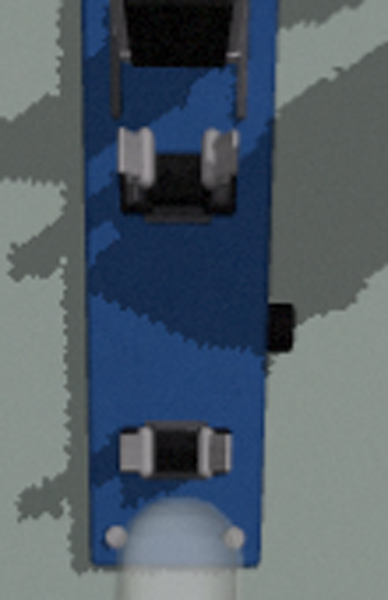

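View pics/w10d.png

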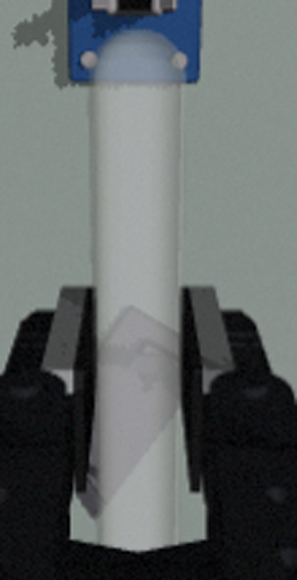

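```bash
python3 - <<'E'
from h import *
f=grab("wrist"); s=bot.observe();p=s["position"];Rt=R.from_euler("xyz",s["tool_rot"]).as_matrix()
T=np.array(f["tool_from_camera"])
def toolz(uv,z):
    q=cv2.undistortPoints(np.array(uv,float).reshape(-1,1,2),K(f),np.array(f["distortion"]))[:,0]
    d=np.c_[q,np.ones(len(q))]@T[:3,:3].T; c=T[:3,3]; return c+d*((z-c[2])/d[:,2])[:,None]
print("tube tip,axis pts in tool",toolz([(321.2,141),(321.1,167),(321.2,315)],-.0415)*1000)
e=toz(f,[(321,160.6)],.012)[0]; d=np.array([np.cos(np.radians(56.57)),np.sin(np.radians(56.57))])
print("holder x of TCP:",-86+(p[:2]-e[:2])@d*1000, e)
c=toz(f,[(321,127.5)],[.045])[0]; print("via clip a z.045:",-37+(p[:2]-c[:2])@d*1000)
n=np.array([-d[1],d[0]]);print("centre est",e[:2]@d*d+.086*d+n*-.52143)
g=grab("top"); save(g,"t10.png")
E
```

```text
tube tip,axis pts in tool [[ 60.26897877   0.86956316 -41.5       ]
 [ 48.82046865   0.82762633 -41.5       ]
 [-29.11241329   0.89202181 -41.5       ]]
holder x of TCP: -111.8276425521611 [ 0.52467322 -0.15537346  0.012     ]
via clip a z.045: -100.08699868389652
centre est [ 0.57035045 -0.082478  ]
```

```bash
python3 - <<'E'
from h import *
f=grab("wrist"); s=bot.observe();p=s["position"]; d=np.array([np.cos(np.radians(56.57)),np.sin(np.radians(56.57))])
for z in (.012,.03,.04,.05,.06,.07):
    # fingers a: rows 427-472 tips ; b: fingers tips rows 128-182, saddle black bottom 215
    r=toz(f,[(321,v/3.53) for v in (427,474,128,180,213)],z); print(z,((p[:2]-r[:,:2])@d*1000).round(1))
E
python3 - <<'E'
import cv2
a=cv2.imread("pics/top0.png")[135:210,195:285]; cv2.imwrite("pics/top0h.png",cv2.resize(a,None,fx=7,fy=7,interpolation=cv2.INTER_CUBIC))
E
```

```text
0.012 [ -69.6  -55.3 -152.4 -138.9 -130.2]
0.03 [ -69.5  -56.  -147.7 -135.  -126.7]
0.04 [ -69.4  -56.4 -145.1 -132.8 -124.8]
0.05 [ -69.4  -56.8 -142.5 -130.6 -122.9]
0.06 [ -69.3  -57.2 -139.9 -128.4 -121. ]
0.07 [ -69.3  -57.6 -137.3 -126.2 -119.1]
```

View pics/top0h.png

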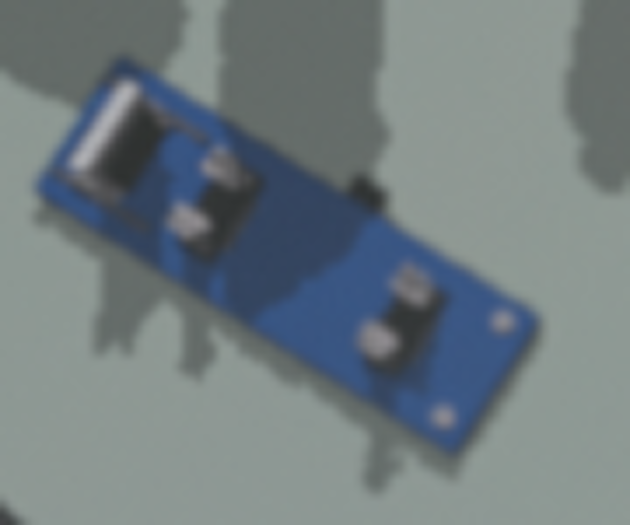

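```bash
python3 -m creep '[{"rx":0,"ry":0,"rz":0.2,"tx":25,"ty":-1.3,"tz":20,"hand":1},{"rx":0,"ry":0,"rz":0.5,"tx":50,"ty":-1.3,"tz":45,"hand":1},{"rx":0,"ry":0,"rz":0.5,"tx":75,"ty":-1.3,"tz":70,"hand":1},{"rx":0,"ry":0,"rz":0.5,"tx":85,"ty":-1.3,"tz":85,"hand":1},{"rx":0,"ry":0,"rz":0.5,"tx":85,"ty":-1.3,"tz":85,"hand":1},{"rx":0,"ry":0,"rz":0.5,"tx":85,"ty":-1.3,"tz":85,"hand":1}]'
python3 - <<'E'
from h import *
f=grab("wrist"); save(f,"w11.png"); s=bot.observe(); print(s["position"],s["tool_rot"],s["grip_width"])
im=f["pixels"][20:340,240:400]; cv2.imwrite("pics/w11c.png",cv2.resize(im,None,fx=1.85,fy=1.85,interpolation=cv2.INTER_CUBIC))
f=grab("scene"); im=f["pixels"][140:265,190:350]; cv2.imwrite("pics/s11.png",cv2.resize(im,None,fx=4.7,fy=4.7,interpolation=cv2.INTER_CUBIC))
f=grab("top"); save(f,"t11.png")
E
```

```text
clock: 10.45
position: [0.5547, -0.105, 0.0836]
tool_rot: [3.142, 0.001, 0.988]
force: [0.8, -0.8, -0.4]
grip_width: 0.0171
[ 0.55486897 -0.1054341   0.08407663] [3.14070216e+00 3.02127985e-04 9.87007120e-01] 0.016928324284140792
```

View pics/w11.png

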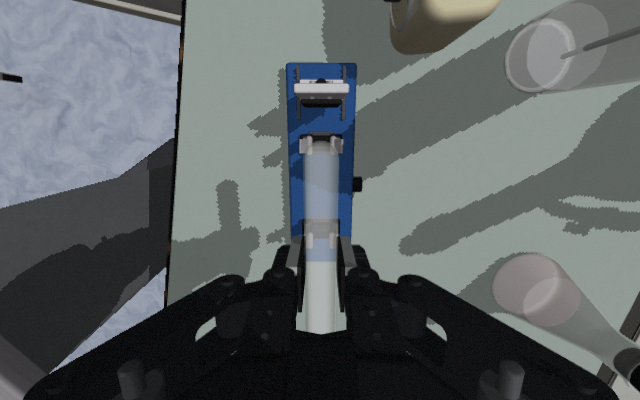

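View pics/s11.png

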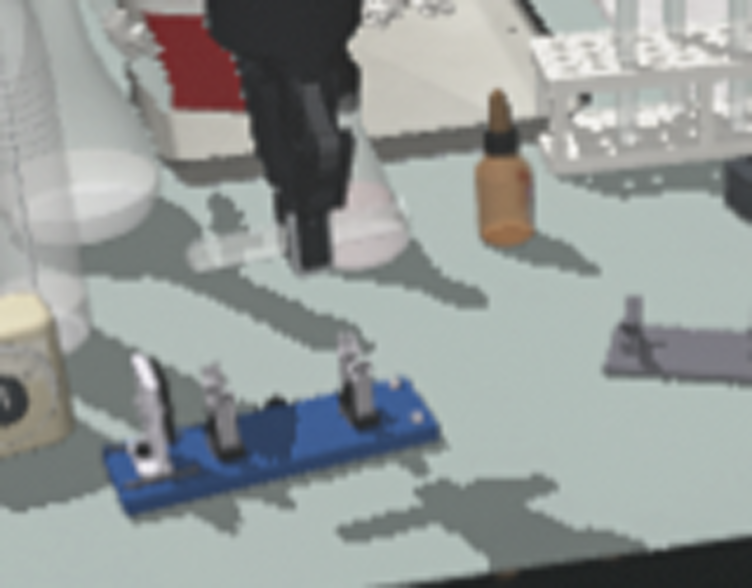

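```bash
python3 - <<'E'
from plate import *
f=grab("wrist"); s=bot.observe();p=s["position"]
m,(l,r)=plate(f,70,235)
d=(l[:2]+r[:2]);d/=np.linalg.norm(d);n=np.array([-d[1],d[0]])
print("yaw",np.degrees(np.arctan2(d[1],d[0])),"width",(l[2:]-r[2:])@n, "tool yaw",np.degrees(s["tool_rot"][2]))
c=((l[2:]@n)+(r[2:]@n))/2; print("TCP left of line mm",(p[:2]@n-c)*1000)
im=f["pixels"][55:265,270:370]; cv2.imwrite("pics/w11d.png",cv2.resize(im,None,fx=2.85,fy=2.85,interpolation=cv2.INTER_CUBIC))
im=f["pixels"][55:175,270:370]; cv2.imwrite("pics/w11e.png",cv2.resize(im,None,fx=5,fy=5,interpolation=cv2.INTER_CUBIC))
E
```

```text
yaw 56.48 [ 0.55938274 -0.04942027]
yaw 56.54 [ 0.59796286 -0.09048033]
yaw 56.512928 width 0.05483106 tool yaw 56.533586508648035
TCP left of line mm 0.1705123424110555
```

View pics/w11e.png

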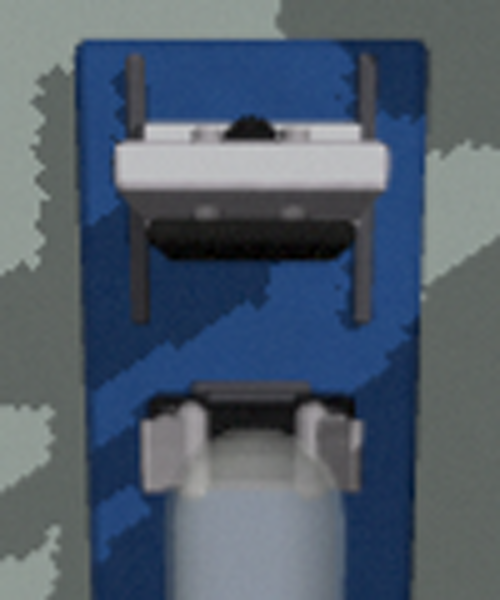

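View pics/w11d.png

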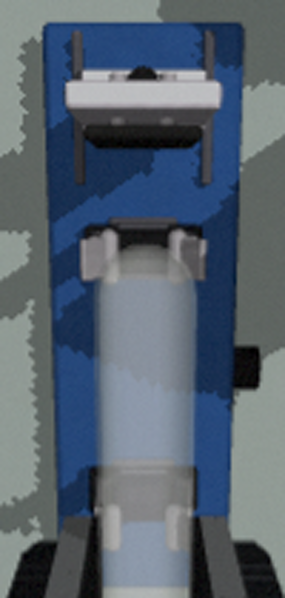

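```bash
python3 - <<'E'
from h import *
f=grab("wrist"); s=bot.observe();p=s["position"]; d=np.array([np.cos(np.radians(56.54)),np.sin(np.radians(56.54))])
c=-f["R"].T@f["t"]; print("cam fwd of TCP",((c-p)[:2]@d*1000).round(1),"cam z",c[2])
rows=dict(b_near=153.4,b_far=137,saddle_far=55+382/5,pad_low=107,pad_top=55+220/5,white_low=55+188/5,white_hi=55+140/5,plate_far=55+40/5, a_hi=55+505/2.85,a_lo=55+550/2.85)
for k,v in rows.items(): print(k,[ (z,round(float(((toz(f,[(321,v)],z)[0]-p)[:2]@d)*1000),1)) for z in (.012,.03,.045,.055,.068)])
E
```

```text
cam fwd of TCP 67.9 cam z 0.25177572564104167
b_near [(0.012, 42.8), (0.03, 44.7), (0.045, 46.3), (0.055, 47.3), (0.068, 48.7)]
b_far [(0.012, 56.3), (0.03, 57.2), (0.045, 57.9), (0.055, 58.4), (0.068, 59.0)]
saddle_far [(0.012, 60.9), (0.03, 61.4), (0.045, 61.8), (0.055, 62.1), (0.068, 62.5)]
pad_low [(0.012, 79.9), (0.03, 79.0), (0.045, 78.3), (0.055, 77.8), (0.068, 77.1)]
pad_top [(0.012, 86.0), (0.03, 84.7), (0.045, 83.5), (0.055, 82.8), (0.068, 81.8)]
white_low [(0.012, 90.8), (0.03, 89.1), (0.045, 87.7), (0.055, 86.7), (0.068, 85.5)]
white_hi [(0.012, 97.9), (0.03, 95.6), (0.045, 93.7), (0.055, 92.5), (0.068, 90.9)]
plate_far [(0.012, 112.2), (0.03, 108.9), (0.045, 106.1), (0.055, 104.2), (0.068, 101.8)]
a_hi [(0.012, -28.5), (0.03, -21.3), (0.045, -15.2), (0.055, -11.2), (0.068, -6.0)]
a_lo [(0.012, -44.2), (0.03, -35.8), (0.045, -28.8), (0.055, -24.1), (0.068, -18.0)]
```

```bash
python3 -m creep '[{"rx":0,"ry":0,"rz":0,"tx":4,"ty":-0.6,"tz":10,"hand":1},{"rx":0,"ry":0,"rz":0,"tx":7,"ty":-0.6,"tz":25,"hand":1},{"rx":0,"ry":0,"rz":0,"tx":7,"ty":-0.6,"tz":40,"hand":1},{"rx":0,"ry":0,"rz":0,"tx":7,"ty":-0.6,"tz":45,"hand":1},{"rx":0,"ry":0,"rz":0,"tx":7,"ty":-0.6,"tz":45,"hand":1},{"rx":0,"ry":0,"rz":0,"tx":7,"ty":-0.6,"tz":45,"hand":1}]'
python3 - <<'E'
from h import *
f=grab("wrist"); s=bot.observe(); print(s["position"],s["tool_rot"],s["grip_width"],s["force"])
im=f["pixels"][50:300,240:400]; cv2.imwrite("pics/w12c.png",cv2.resize(im,None,fx=2.4,fy=2.4,interpolation=cv2.INTER_CUBIC))
f=grab("scene"); im=f["pixels"][150:265,190:350]; cv2.imwrite("pics/s12.png",cv2.resize(im,None,fx=4.7,fy=4.7,interpolation=cv2.INTER_CUBIC))
E
```

```text
clock: 11.3
position: [0.5583, -0.098, 0.0381]
tool_rot: [-3.141, 0.0, 0.988]
force: [-0.1, -0.8, -0.5]
grip_width: 0.0172
[ 0.55847498 -0.09802368  0.03843585] [ 3.14133469e+00 -1.34745143e-04  9.88152821e-01] 0.017040348466672375 [-0.31172332  0.27626628 -1.13992368]
```

View pics/w12c.png

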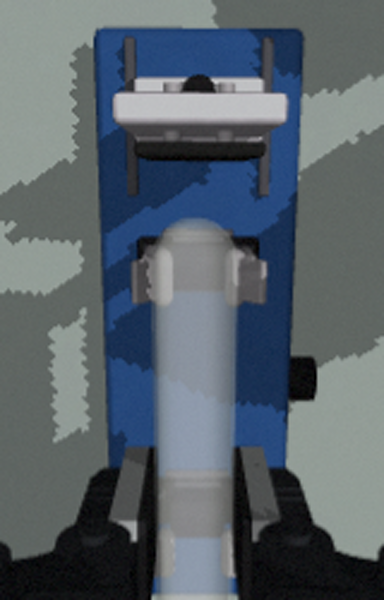

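View pics/s12.png

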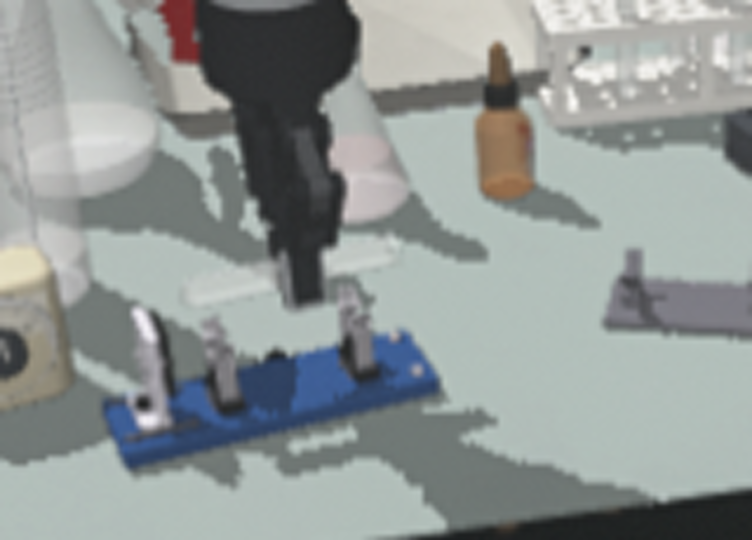

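```bash
python3 - <<'E'
from plate import *
for i in range(2):
    f=grab("wrist"); s=bot.observe();p=s["position"]
    m,(l,r)=plate(f,65,240)
    d=(l[:2]+r[:2]);d/=np.linalg.norm(d);n=np.array([-d[1],d[0]])
    print("yaw",np.degrees(np.arctan2(d[1],d[0])),"width",(l[2:]-r[2:])@n, "tool yaw",np.degrees(s["tool_rot"][2]))
    c=((l[2:]@n)+(r[2:]@n))/2; print("TCP left of line mm",(p[:2]@n-c)*1000,p,np.degrees(s["tool_rot"]))
E
```

```text
yaw 56.53 [ 0.56270635 -0.04449795]
yaw 56.55 [ 0.6105573  -0.07136476]
yaw 56.536304 width 0.05473356 tool yaw 56.609426260552475
TCP left of line mm 1.2493962321579177 [ 0.55858321 -0.09810076  0.03866727] [ 1.79959876e+02 -1.66817307e-02  5.66094263e+01]
yaw 56.52 [ 0.56266123 -0.04450326]
yaw 56.64 [ 0.60897475 -0.07377324]
yaw 56.58354 width 0.054777 tool yaw 56.607417184771634
TCP left of line mm 1.2895127554815033 [ 0.55857803 -0.09808254  0.03866286] [ 1.79960693e+02 -1.76764347e-02  5.66074172e+01]
```

```bash
python3 -m creep '[{"rx":0,"ry":0,"rz":0,"tx":0,"ty":0.7,"tz":4,"hand":1},{"rx":0,"ry":0,"rz":0,"tx":0,"ty":0.7,"tz":7,"hand":1},{"rx":0,"ry":0,"rz":0,"tx":0,"ty":0.7,"tz":7,"hand":1},{"rx":0,"ry":0,"rz":0,"tx":0,"ty":0.7,"tz":7,"hand":1}]'
python3 - <<'E'
from h import *
f=grab("wrist"); s=bot.observe(); print(s["position"],s["tool_rot"],s["grip_width"],s["force"])
im=f["pixels"][70:270,270:380]; cv2.imwrite("pics/w13c.png",cv2.resize(im,None,fx=3,fy=3,interpolation=cv2.INTER_CUBIC))
im=f["pixels"][120:190,280:370]; cv2.imwrite("pics/w13d.png",cv2.resize(im,None,fx=8,fy=8,interpolation=cv2.INTER_CUBIC))
E
```

```text
clock: 11.9
position: [0.5588, -0.0983, 0.0311]
tool_rot: [-3.141, 0.0, 0.988]
force: [0.3, 0.2, 0.3]
grip_width: 0.0165
[ 0.5588708  -0.09830135  0.03117873] [-3.14146803e+00 -2.99368269e-05  9.88194882e-01] 0.017065660883014193 [ 0.50597555 -0.03645251 -0.81134441]
```

View pics/w13d.png

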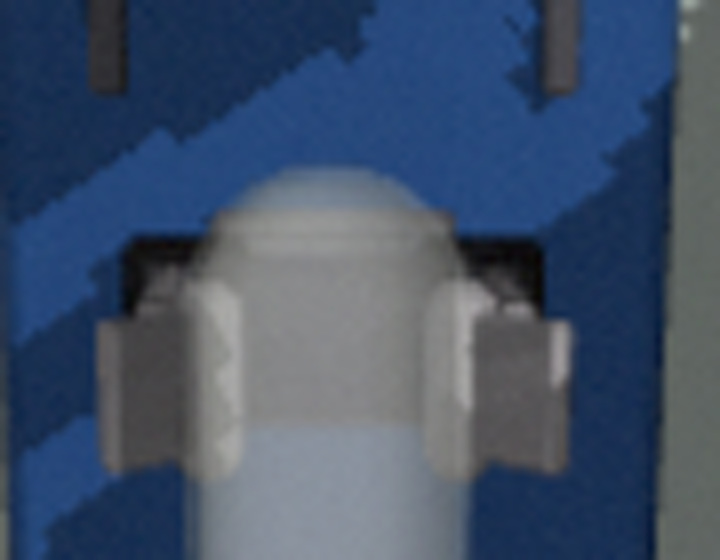

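```bash
for i in 1; do python3 -m creep '[{"rx":0,"ry":0,"rz":0,"tx":0,"ty":0.3,"tz":2,"hand":1},{"rx":0,"ry":0,"rz":0,"tx":0,"ty":0.3,"tz":4,"hand":1},{"rx":0,"ry":0,"rz":0,"tx":0,"ty":0.3,"tz":5,"hand":1},{"rx":0,"ry":0,"rz":0,"tx":0,"ty":0.3,"tz":5,"hand":1}]'; done
python3 -m creep '[{"rx":0,"ry":0,"rz":0,"tx":0,"ty":0,"tz":1,"hand":1},{"rx":0,"ry":0,"rz":0,"tx":0,"ty":0,"tz":2,"hand":1},{"rx":0,"ry":0,"rz":0,"tx":0,"ty":0,"tz":3,"hand":1},{"rx":0,"ry":0,"rz":0,"tx":0,"ty":0,"tz":3,"hand":1}]'
```

```text
clock: 12.35
position: [0.559, -0.0985, 0.026]
tool_rot: [-3.141, 0.0, 0.988]
force: [-0.2, 0.2, -0.0]
grip_width: 0.0168
clock: 12.75
position: [0.5591, -0.0985, 0.0231]
tool_rot: [-3.141, 0.0, 0.988]
force: [-0.0, 0.3, -0.1]
grip_width: 0.0168
```

```bash
python3 -m creep '[{"rx":0,"ry":0,"rz":0,"tx":0,"ty":0,"tz":1,"hand":1},{"rx":0,"ry":0,"rz":0,"tx":0,"ty":0,"tz":2,"hand":1},{"rx":0,"ry":0,"rz":0,"tx":0,"ty":0,"tz":3,"hand":1},{"rx":0,"ry":0,"rz":0,"tx":0,"ty":0,"tz":3,"hand":1}]'
python3 -m creep '[{"rx":0,"ry":0,"rz":0,"tx":0,"ty":0,"tz":1,"hand":1},{"rx":0,"ry":0,"rz":0,"tx":0,"ty":0,"tz":2,"hand":1},{"rx":0,"ry":0,"rz":0,"tx":0,"ty":0,"tz":2,"hand":1}]'
```

```text
clock: 13.15
position: [0.5591, -0.0985, 0.0201]
tool_rot: [-3.141, 0.0, 0.988]
force: [0.4, -0.2, -0.1]
grip_width: 0.0165
clock: 13.45
position: [0.5591, -0.0985, 0.0181]
tool_rot: [-3.141, 0.0, 0.988]
force: [-0.6, 0.7, -0.3]
grip_width: 0.0168
```

Axis about 59.6 mm; continue in small steps.

```bash
python3 -m creep '[{"rx":0,"ry":0,"rz":0,"tx":0,"ty":0,"tz":1,"hand":1},{"rx":0,"ry":0,"rz":0,"tx":0,"ty":0,"tz":2,"hand":1},{"rx":0,"ry":0,"rz":0,"tx":0,"ty":0,"tz":2,"hand":1}]'
python3 -m creep '[{"rx":0,"ry":0,"rz":0,"tx":0,"ty":0,"tz":1,"hand":1},{"rx":0,"ry":0,"rz":0,"tx":0,"ty":0,"tz":2,"hand":1},{"rx":0,"ry":0,"rz":0,"tx":0,"ty":0,"tz":2,"hand":1}]'
python3 - <<'E'
from h import *
f=grab("wrist"); s=bot.observe(); print(s["position"],s["force"],s["moment"])
im=f["pixels"][70:330,260:380]; cv2.imwrite("pics/w14c.png",cv2.resize(im,None,fx=2.3,fy=2.3,interpolation=cv2.INTER_CUBIC))
f=grab("scene"); im=f["pixels"][150:265,190:350]; cv2.imwrite("pics/s14.png",cv2.resize(im,None,fx=4.7,fy=4.7,interpolation=cv2.INTER_CUBIC))
E
```

```text
clock: 13.75
position: [0.5591, -0.0985, 0.0161]
tool_rot: [-3.141, 0.0, 0.988]
force: [-1.2, 0.3, -0.3]
grip_width: 0.0167
clock: 14.05
position: [0.5591, -0.0985, 0.0141]
tool_rot: [-3.141, 0.0, 0.988]
force: [-0.2, 0.1, -1.3]
grip_width: 0.0168
[ 0.55909662 -0.09850466  0.01412147] [ 0.13155033 -0.0588843  -0.12428368] [ 0.01241941  0.05082838 -0.04625398]
```

View pics/w14c.png

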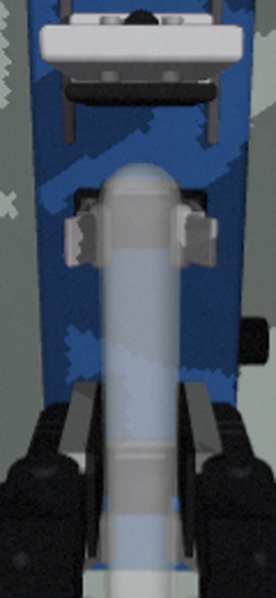

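View pics/s14.png

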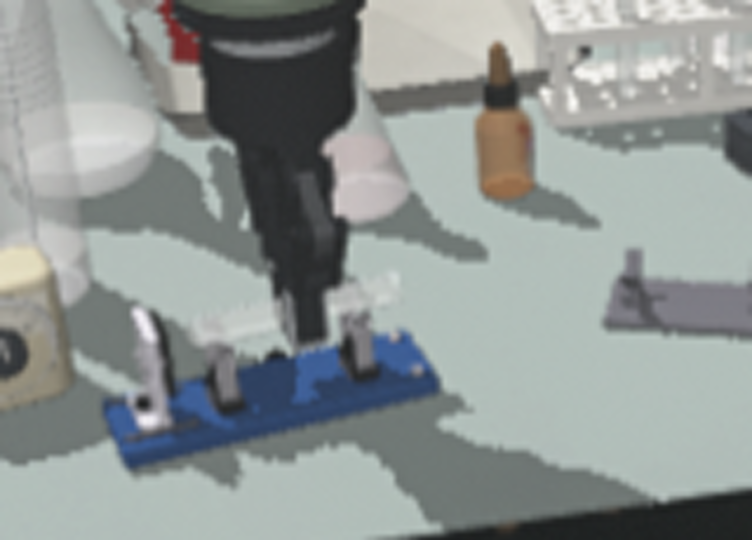

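```bash
python3 -m creep '[{"rx":0,"ry":0,"rz":0,"tx":0,"ty":0,"tz":1,"hand":1},{"rx":0,"ry":0,"rz":0,"tx":0,"ty":0,"tz":1,"hand":1}]'
python3 -m creep '[{"rx":0,"ry":0,"rz":0,"tx":0,"ty":0,"tz":1,"hand":1},{"rx":0,"ry":0,"rz":0,"tx":0,"ty":0,"tz":1,"hand":1}]'
python3 -m creep '[{"rx":0,"ry":0,"rz":0,"tx":0,"ty":0,"tz":1,"hand":1},{"rx":0,"ry":0,"rz":0,"tx":0,"ty":0,"tz":1,"hand":1}]'
```

```text
clock: 14.35
position: [0.5591, -0.0985, 0.0131]
tool_rot: [-3.141, 0.0, 0.988]
force: [-0.7, -0.2, 0.1]
grip_width: 0.0165
clock: 14.55
position: [0.5592, -0.0985, 0.0123]
tool_rot: [3.141, -0.0, 0.988]
force: [-0.8, -0.6, 3.3]
grip_width: 0.0168
clock: 14.75
position: [0.5595, -0.0986, 0.0116]
tool_rot: [3.141, -0.0, 0.988]
force: [-1.5, 0.2, 7.7]
grip_width: 0.0166
```

```bash
python3 -m creep '[{"rx":0,"ry":0,"rz":0,"tx":0,"ty":0,"tz":1,"hand":1},{"rx":0,"ry":0,"rz":0,"tx":0,"ty":0,"tz":1,"hand":1}]'
python3 -m creep '[{"rx":0,"ry":0,"rz":0,"tx":0,"ty":0,"tz":1,"hand":1},{"rx":0,"ry":0,"rz":0,"tx":0,"ty":0,"tz":1,"hand":1}]'
python3 - <<'E'
from h import *
s=bot.observe(); print(s["position"],s["force"],s["moment"])
E
```

```text
clock: 14.95
position: [0.5598, -0.0985, 0.0108]
tool_rot: [3.14, -0.001, 0.988]
force: [-1.2, 0.1, 10.1]
grip_width: 0.0167
clock: 15.15
position: [0.5598, -0.0985, 0.0098]
tool_rot: [3.14, -0.001, 0.988]
force: [-0.7, 0.3, 10.3]
grip_width: 0.0168
[ 0.55982986 -0.09845301  0.00982017] [-0.6846054   0.27414325 10.26638203] [ 0.2599045   0.05474573 -0.03852491]
```

```bash
python3 -m creep '[{"rx":0,"ry":0,"rz":0,"tx":0,"ty":0,"tz":1,"hand":1},{"rx":0,"ry":0,"rz":0,"tx":0,"ty":0,"tz":1,"hand":1}]'
python3 -m creep '[{"rx":0,"ry":0,"rz":0,"tx":0,"ty":0,"tz":1,"hand":1},{"rx":0,"ry":0,"rz":0,"tx":0,"ty":0,"tz":1,"hand":1}]'
python3 - <<'E'
from h import *
f=grab("wrist"); s=bot.observe(); print(s["position"],s["force"],s["moment"])
im=f["pixels"][70:330,260:380]; cv2.imwrite("pics/w15c.png",cv2.resize(im,None,fx=2.3,fy=2.3,interpolation=cv2.INTER_CUBIC))
f=grab("scene"); im=f["pixels"][190:265,200:320]; cv2.imwrite("pics/s15.png",cv2.resize(im,None,fx=6.5,fy=6.5,interpolation=cv2.INTER_CUBIC))
E
```

```text
clock: 15.35
position: [0.5598, -0.0984, 0.0088]
tool_rot: [3.14, -0.001, 0.988]
force: [-0.2, 1.9, 9.2]
grip_width: 0.017
clock: 15.55
position: [0.5598, -0.0983, 0.0077]
tool_rot: [3.141, -0.001, 0.988]
force: [-0.5, 0.3, 8.5]
grip_width: 0.0168
[ 0.5597255  -0.09830199  0.0076775 ] [-0.32481376  1.90167991  8.50339731] [0.32721145 0.01622155 0.01286962]
```

View pics/w15c.png

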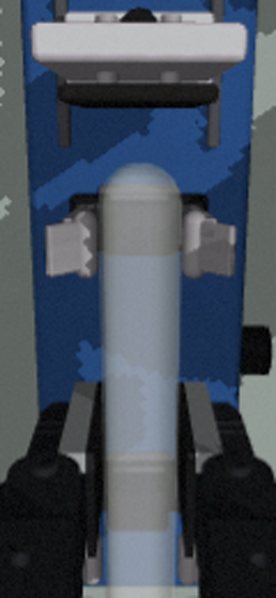

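View pics/s15.png

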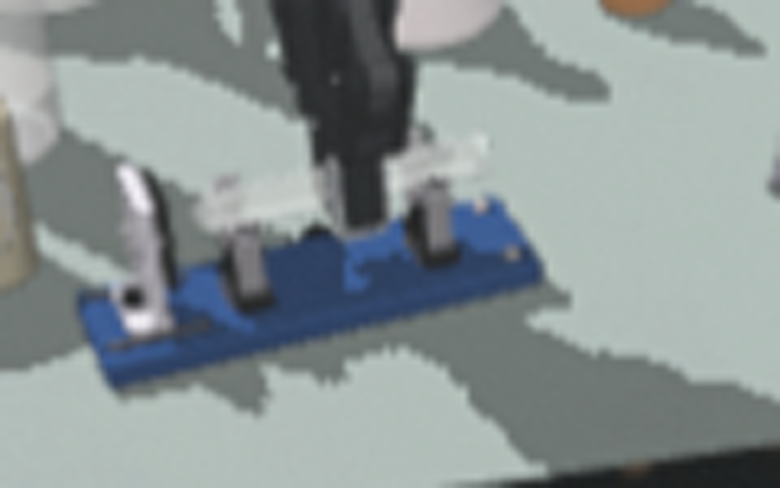

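```bash
python3 -m creep '[{"rx":0,"ry":0,"rz":0,"tx":0,"ty":0,"tz":1,"hand":1},{"rx":0,"ry":0,"rz":0,"tx":0,"ty":0,"tz":1,"hand":1}]'
python3 -m creep '[{"rx":0,"ry":0,"rz":0,"tx":0,"ty":0,"tz":1,"hand":1},{"rx":0,"ry":0,"rz":0,"tx":0,"ty":0,"tz":1,"hand":1}]'
python3 -m creep '[{"rx":0,"ry":0,"rz":0,"tx":0,"ty":0,"tz":1,"hand":1},{"rx":0,"ry":0,"rz":0,"tx":0,"ty":0,"tz":1,"hand":1}]'
python3 -m creep '[{"rx":0,"ry":0,"rz":0,"tx":0,"ty":0,"tz":1,"hand":1},{"rx":0,"ry":0,"rz":0,"tx":0,"ty":0,"tz":1,"hand":1}]'
```

```text
clock: 15.85
position: [0.5597, -0.0983, 0.0066]
tool_rot: [3.141, -0.001, 0.988]
force: [-0.1, 1.2, 7.7]
grip_width: 0.0167
clock: 16.05
position: [0.5596, -0.0983, 0.0055]
tool_rot: [3.141, -0.001, 0.988]
force: [0.5, 1.0, 5.0]
grip_width: 0.0169
clock: 16.25
position: [0.5595, -0.0983, 0.0044]
tool_rot: [3.141, -0.001, 0.988]
force: [0.1, 0.7, 4.3]
grip_width: 0.0166
clock: 16.45
position: [0.5593, -0.0984, 0.0032]
tool_rot: [3.141, -0.0, 0.988]
force: [1.6, 0.6, 2.3]
grip_width: 0.0167
```

```bash
python3 -m creep '[{"rx":0,"ry":0,"rz":0,"tx":0,"ty":0,"tz":1,"hand":1},{"rx":0,"ry":0,"rz":0,"tx":0,"ty":0,"tz":1,"hand":1}]'
python3 -m creep '[{"rx":0,"ry":0,"rz":0,"tx":0,"ty":0,"tz":1,"hand":1},{"rx":0,"ry":0,"rz":0,"tx":0,"ty":0,"tz":1,"hand":1}]'
python3 -m creep '[{"rx":0,"ry":0,"rz":0,"tx":0,"ty":0,"tz":0.6,"hand":1},{"rx":0,"ry":0,"rz":0,"tx":0,"ty":0,"tz":0.6,"hand":1}]'
```

```text
clock: 16.65
position: [0.5591, -0.0985, 0.002]
tool_rot: [-3.141, -0.0, 0.988]
force: [2.1, 1.7, -0.0]
grip_width: 0.0169
clock: 16.85
position: [0.559, -0.0985, 0.0009]
tool_rot: [-3.141, 0.0, 0.988]
force: [0.7, 0.4, -2.2]
grip_width: 0.0166
clock: 17.05
position: [0.559, -0.0986, 0.0004]
tool_rot: [-3.141, 0.0, 0.988]
force: [0.5, 0.2, -2.5]
grip_width: 0.0168
```

Snapping in (drawing down). Creep on until the saddle is felt.

```bash
python3 -m creep '[{"rx":0,"ry":0,"rz":0,"tx":0,"ty":0,"tz":0.6,"hand":1},{"rx":0,"ry":0,"rz":0,"tx":0,"ty":0,"tz":0.6,"hand":1}]'
python3 -m creep '[{"rx":0,"ry":0,"rz":0,"tx":0,"ty":0,"tz":0.5,"hand":1},{"rx":0,"ry":0,"rz":0,"tx":0,"ty":0,"tz":0.5,"hand":1}]'
python3 -m creep '[{"rx":0,"ry":0,"rz":0,"tx":0,"ty":0,"tz":0.5,"hand":1},{"rx":0,"ry":0,"rz":0,"tx":0,"ty":0,"tz":0.5,"hand":1}]'
```

```text
clock: 17.25
position: [0.5589, -0.0986, -0.0002]
tool_rot: [-3.141, 0.0, 0.988]
force: [1.5, 0.4, -3.1]
grip_width: 0.0168
clock: 17.45
position: [0.559, -0.0986, -0.0006]
tool_rot: [-3.141, 0.0, 0.988]
force: [0.4, 0.6, -3.2]
grip_width: 0.0175
clock: 17.65
position: [0.559, -0.0986, -0.0011]
tool_rot: [-3.141, 0.0, 0.988]
force: [1.0, -1.0, -3.1]
grip_width: 0.017
```

```bash
python3 -m creep '[{"rx":0,"ry":0,"rz":0,"tx":0,"ty":0,"tz":0.5,"hand":1},{"rx":0,"ry":0,"rz":0,"tx":0,"ty":0,"tz":0.5,"hand":1}]'
python3 -m creep '[{"rx":0,"ry":0,"rz":0,"tx":0,"ty":0,"tz":0.5,"hand":1},{"rx":0,"ry":0,"rz":0,"tx":0,"ty":0,"tz":0.5,"hand":1}]'
python3 - <<'E'
from h import *
f=grab("wrist"); s=bot.observe(); print(s["position"],s["force"],s["moment"])
im=f["pixels"][70:330,260:380]; cv2.imwrite("pics/w16c.png",cv2.resize(im,None,fx=2.3,fy=2.3,interpolation=cv2.INTER_CUBIC))
f=grab("scene"); im=f["pixels"][190:265,200:320]; cv2.imwrite("pics/s16.png",cv2.resize(im,None,fx=6.5,fy=6.5,interpolation=cv2.INTER_CUBIC))
E
```

```text
clock: 17.85
position: [0.5591, -0.0985, -0.0016]
tool_rot: [-3.142, 0.0, 0.988]
force: [-0.7, -0.8, -3.6]
grip_width: 0.0167
clock: 18.05
position: [0.5591, -0.0985, -0.0021]
tool_rot: [-3.141, 0.0, 0.988]
force: [1.0, -1.4, -3.1]
grip_width: 0.0171
[ 0.55909632 -0.09849922 -0.00206473] [-0.18558029  0.42105246 -3.72734185] [-0.10648035 -0.01025584 -0.00943655]
```

View pics/w16c.png

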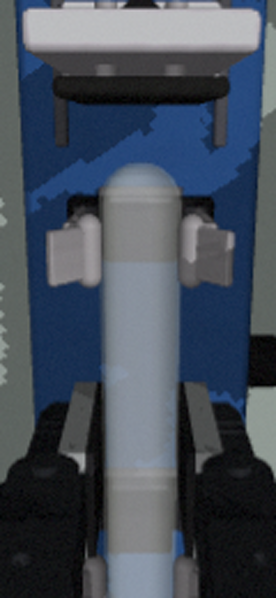

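View pics/s16.png

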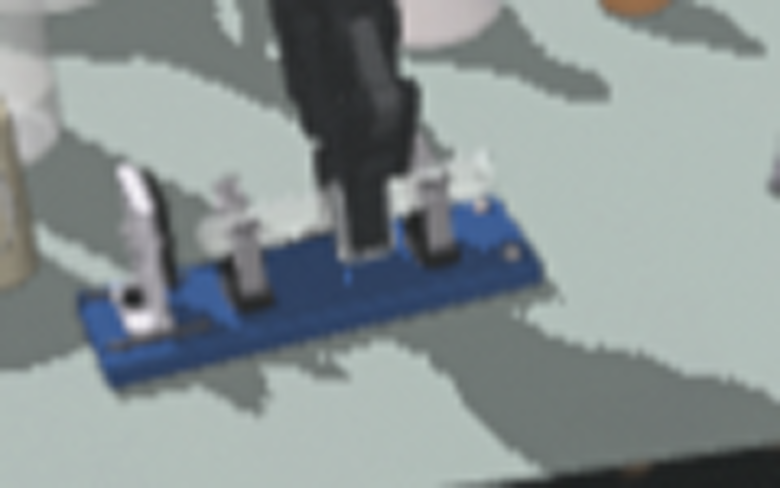

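```bash
python3 -m creep '[{"rx":0,"ry":0,"rz":0,"tx":0,"ty":0,"tz":0.4,"hand":1},{"rx":0,"ry":0,"rz":0,"tx":0,"ty":0,"tz":0.4,"hand":1}]'
python3 -m creep '[{"rx":0,"ry":0,"rz":0,"tx":0,"ty":0,"tz":0.4,"hand":1},{"rx":0,"ry":0,"rz":0,"tx":0,"ty":0,"tz":0.4,"hand":1}]'
```

```text
clock: 18.35
position: [0.5591, -0.0985, -0.0024]
tool_rot: [-3.142, -0.0, 0.988]
force: [0.2, -0.5, -3.9]
grip_width: 0.0171
clock: 18.55
position: [0.5591, -0.0985, -0.0028]
tool_rot: [-3.142, -0.0, 0.988]
force: [0.3, -0.1, -3.6]
grip_width: 0.0172
```

```bash
python3 -m creep '[{"rx":0,"ry":0,"rz":0,"tx":0,"ty":0,"tz":0.4,"hand":1},{"rx":0,"ry":0,"rz":0,"tx":0,"ty":0,"tz":0.4,"hand":1}]'
python3 -m creep '[{"rx":0,"ry":0,"rz":0,"tx":0,"ty":0,"tz":0.4,"hand":1},{"rx":0,"ry":0,"rz":0,"tx":0,"ty":0,"tz":0.4,"hand":1}]'
```

```text
clock: 18.75
position: [0.5591, -0.0985, -0.0032]
tool_rot: [-3.142, 0.0, 0.988]
force: [0.7, -0.9, -2.9]
grip_width: 0.0167
clock: 18.95
position: [0.5591, -0.0985, -0.0035]
tool_rot: [3.142, -0.0, 0.988]
force: [-0.5, -0.0, -0.7]
grip_width: 0.0167
```

```bash
python3 -m creep '[{"rx":0,"ry":0,"rz":0,"tx":0,"ty":0,"tz":0.3,"hand":1},{"rx":0,"ry":0,"rz":0,"tx":0,"ty":0,"tz":0.3,"hand":1}]'
python3 -m creep '[{"rx":0,"ry":0,"rz":0,"tx":0,"ty":0,"tz":0.3,"hand":1},{"rx":0,"ry":0,"rz":0,"tx":0,"ty":0,"tz":0.3,"hand":1}]'
```

```text
clock: 19.15
position: [0.5592, -0.0985, -0.0036]
tool_rot: [3.141, 0.0, 0.988]
force: [-2.8, 0.2, 5.8]
grip_width: 0.0172
clock: 19.35
position: [0.5593, -0.0985, -0.0037]
tool_rot: [3.141, 0.0, 0.988]
force: [-4.1, 0.8, 10.0]
grip_width: 0.0167
```

```bash
python3 -m creep '[{"rx":0,"ry":0,"rz":0,"tx":0,"ty":0,"tz":-0.4,"hand":1},{"rx":0,"ry":0,"rz":0,"tx":0,"ty":0,"tz":-0.4,"hand":1}]'
python3 -m creep '[{"rx":0,"ry":0,"rz":0,"tx":0.7,"ty":0,"tz":0,"hand":1},{"rx":0,"ry":0,"rz":0,"tx":1.5,"ty":0,"tz":0,"hand":1},{"rx":0,"ry":0,"rz":0,"tx":1.5,"ty":0,"tz":0,"hand":1}]'
```

```text
clock: 19.55
position: [0.5592, -0.0985, -0.0036]
tool_rot: [3.141, -0.0, 0.988]
force: [-1.6, 0.8, 5.7]
grip_width: 0.0169
clock: 19.85
position: [0.5596, -0.0981, -0.0036]
tool_rot: [-3.141, 0.001, 0.988]
force: [-4.7, -3.7, 7.7]
grip_width: 0.0169
```

```bash
python3 -m creep '[{"rx":0,"ry":0,"rz":0,"tx":0,"ty":0,"tz":-0.4,"hand":1},{"rx":0,"ry":0,"rz":0,"tx":1,"ty":0,"tz":-0.4,"hand":1},{"rx":0,"ry":0,"rz":0,"tx":1,"ty":0,"tz":-0.4,"hand":1}]'
python3 -m creep '[{"rx":0,"ry":0,"rz":0,"tx":0.8,"ty":0,"tz":0,"hand":1},{"rx":0,"ry":0,"rz":0,"tx":1.5,"ty":0,"tz":0,"hand":1},{"rx":0,"ry":0,"rz":0,"tx":1.5,"ty":0,"tz":0,"hand":1}]'
python3 - <<'E'
from h import *
f=grab("wrist"); s=bot.observe(); print(s["position"],s["force"],s["moment"])
im=f["pixels"][70:330,260:380]; cv2.imwrite("pics/w17c.png",cv2.resize(im,None,fx=2.3,fy=2.3,interpolation=cv2.INTER_CUBIC))
E
```

```text
clock: 20.15
position: [0.5604, -0.0966, -0.0035]
tool_rot: [-3.141, 0.0, 0.988]
force: [-2.2, -3.3, -0.3]
grip_width: 0.0169
clock: 20.45
position: [0.5614, -0.095, -0.0035]
tool_rot: [-3.142, -0.0, 0.988]
force: [-0.9, -2.1, -2.8]
grip_width: 0.0168
[ 0.56143271 -0.09495616 -0.00349267] [-0.93225639 -2.28501644 -3.00149381] [-0.39337032  0.17788508 -0.05061559]
```

View pics/w17c.png

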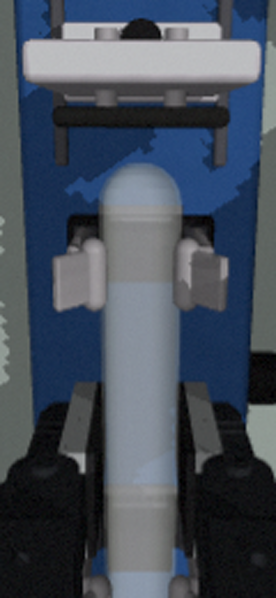

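```bash
python3 -m creep '[{"rx":0,"ry":0,"rz":0,"tx":0.8,"ty":0,"tz":0.1,"hand":1},{"rx":0,"ry":0,"rz":0,"tx":1.6,"ty":0,"tz":0.2,"hand":1},{"rx":0,"ry":0,"rz":0,"tx":2.4,"ty":0,"tz":0.2,"hand":1},{"rx":0,"ry":0,"rz":0,"tx":3,"ty":0,"tz":0.2,"hand":1},{"rx":0,"ry":0,"rz":0,"tx":3,"ty":0,"tz":0.2,"hand":1}]'
python3 -m creep '[{"rx":0,"ry":0,"rz":0,"tx":0.8,"ty":0,"tz":0,"hand":1},{"rx":0,"ry":0,"rz":0,"tx":1.5,"ty":0,"tz":0,"hand":1},{"rx":0,"ry":0,"rz":0,"tx":1.5,"ty":0,"tz":0,"hand":1}]'
python3 -m creep '[{"rx":0,"ry":0,"rz":0,"tx":0.5,"ty":0,"tz":0,"hand":1},{"rx":0,"ry":0,"rz":0,"tx":1,"ty":0,"tz":0,"hand":1},{"rx":0,"ry":0,"rz":0,"tx":1,"ty":0,"tz":0,"hand":1}]'
python3 - <<'E'
from h import *
f=grab("wrist"); s=bot.observe(); print(s["position"],s["force"],s["moment"])
im=f["pixels"][70:330,260:380]; cv2.imwrite("pics/w18c.png",cv2.resize(im,None,fx=2.3,fy=2.3,interpolation=cv2.INTER_CUBIC))
E
```

```text
clock: 21.0
position: [0.5631, -0.0926, -0.0035]
tool_rot: [3.142, -0.0, 0.988]
force: [-2.0, -2.1, 0.8]
grip_width: 0.0166
clock: 21.3
position: [0.5639, -0.0913, -0.0036]
tool_rot: [3.142, -0.0, 0.988]
force: [-2.8, -2.7, 1.9]
grip_width: 0.0168
clock: 21.6
position: [0.5644, -0.0905, -0.0036]
tool_rot: [3.142, -0.0, 0.988]
force: [-3.4, -3.6, 2.7]
grip_width: 0.0173
[ 0.56443938 -0.09054633 -0.00357025] [-2.06493099 -3.13084624  2.28735338] [-0.64605673  0.55893898 -0.01450846]
```

View pics/w18c.png

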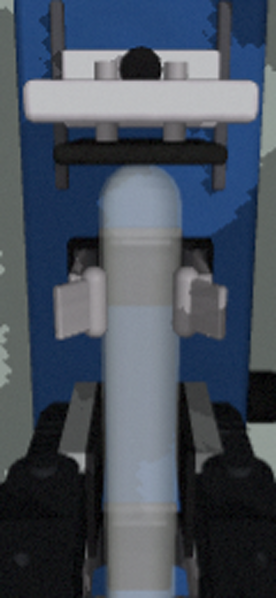

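```bash
python3 -m creep '[{"rx":0,"ry":0,"rz":0,"tx":0.5,"ty":0,"tz":-0.1,"hand":1},{"rx":0,"ry":0,"rz":0,"tx":1,"ty":0,"tz":-0.1,"hand":1},{"rx":0,"ry":0,"rz":0,"tx":1,"ty":0,"tz":-0.1,"hand":1}]'
python3 -m creep '[{"rx":0,"ry":0,"rz":0,"tx":0.5,"ty":0,"tz":0,"hand":1},{"rx":0,"ry":0,"rz":0,"tx":1,"ty":0,"tz":0,"hand":1},{"rx":0,"ry":0,"rz":0,"tx":1,"ty":0,"tz":0,"hand":1}]'
python3 - <<'E'
from h import *
f=grab("wrist"); s=bot.observe(); print(s["position"],s["force"],s["moment"])
im=f["pixels"][80:180,270:370]; cv2.imwrite("pics/w19c.png",cv2.resize(im,None,fx=5,fy=5,interpolation=cv2.INTER_CUBIC))
E
```

```text
clock: 21.95
position: [0.565, -0.0896, -0.0035]
tool_rot: [-3.142, -0.0, 0.988]
force: [-0.9, -2.7, 0.5]
grip_width: 0.0166
clock: 22.25
position: [0.5655, -0.0889, -0.0036]
tool_rot: [-3.141, -0.0, 0.988]
force: [-1.7, -2.2, 0.9]
grip_width: 0.0169
[ 0.56549239 -0.08886218 -0.00353435] [-1.82384745 -2.66966338  0.26672025] [-0.62849284  0.33817458 -0.04883473]
```

View pics/w19c.png

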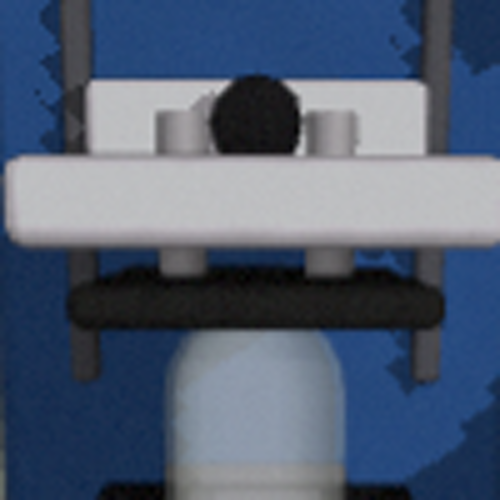

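```bash
python3 -m creep '[{"rx":0,"ry":0,"rz":0,"tx":0.5,"ty":0,"tz":0,"hand":1},{"rx":0,"ry":0,"rz":0,"tx":1,"ty":0,"tz":0,"hand":1},{"rx":0,"ry":0,"rz":0,"tx":1,"ty":0,"tz":0,"hand":1}]'
python3 -m creep '[{"rx":0,"ry":0,"rz":0,"tx":0.5,"ty":0,"tz":0,"hand":1},{"rx":0,"ry":0,"rz":0,"tx":1,"ty":0,"tz":0,"hand":1},{"rx":0,"ry":0,"rz":0,"tx":1,"ty":0,"tz":0,"hand":1}]'
python3 - <<'E'
from h import *
f=grab("wrist"); s=bot.observe(); print(s["position"],s["force"],s["moment"])
im=f["pixels"][80:180,270:370]; cv2.imwrite("pics/w20c.png",cv2.resize(im,None,fx=5,fy=5,interpolation=cv2.INTER_CUBIC))
E
```

```text
clock: 22.6
position: [0.566, -0.088, -0.0035]
tool_rot: [-3.142, -0.0, 0.988]
force: [-1.6, -2.6, -0.2]
grip_width: 0.0169
clock: 22.9
position: [0.5666, -0.0872, -0.0035]
tool_rot: [-3.142, -0.0, 0.988]
force: [-2.0, -3.2, -0.5]
grip_width: 0.0169
[ 0.56662395 -0.08718988 -0.00349972] [-1.73935078 -3.42575258 -0.49715986] [-0.72826384  0.39911697 -0.05542868]
```

View pics/w20c.png

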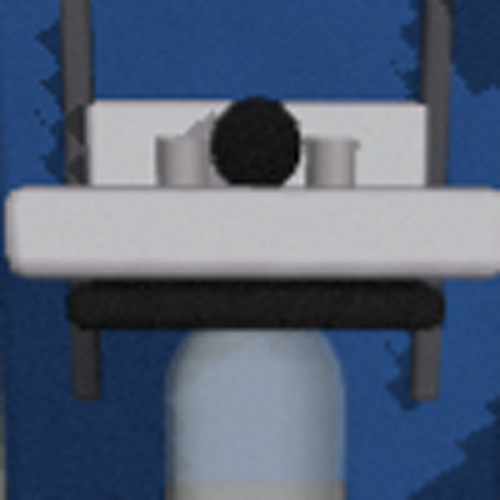

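```bash
python3 -m creep '[{"rx":0,"ry":0,"rz":0,"tx":0.5,"ty":0,"tz":0,"hand":1},{"rx":0,"ry":0,"rz":0,"tx":0.5,"ty":0,"tz":0,"hand":1}]'
python3 -m creep '[{"rx":0,"ry":0,"rz":0,"tx":0.5,"ty":0,"tz":0,"hand":1},{"rx":0,"ry":0,"rz":0,"tx":0.5,"ty":0,"tz":0,"hand":1}]'
```

```text
clock: 23.15
position: [0.5668, -0.0868, -0.0035]
tool_rot: [-3.142, -0.0, 0.988]
force: [-2.3, -3.3, -0.6]
grip_width: 0.017
clock: 23.35
position: [0.5669, -0.0866, -0.0035]
tool_rot: [-3.141, 0.0, 0.988]
force: [-3.0, -4.6, -0.9]
grip_width: 0.0168
```

```bash
python3 -m creep '[{"rx":0,"ry":0,"rz":0,"tx":0.4,"ty":0,"tz":0,"hand":1},{"rx":0,"ry":0,"rz":0,"tx":0.4,"ty":0,"tz":0,"hand":1}]'
python3 - <<'E'
from h import *
f=grab("wrist"); s=bot.observe(); print(s["position"],s["force"],s["moment"])
im=f["pixels"][80:180,270:370]; cv2.imwrite("pics/w21c.png",cv2.resize(im,None,fx=5,fy=5,interpolation=cv2.INTER_CUBIC))
E
```

```text
clock: 23.55
position: [0.567, -0.0865, -0.0036]
tool_rot: [-3.141, 0.001, 0.988]
force: [-3.6, -5.6, 1.0]
grip_width: 0.0169
[ 0.56701855 -0.08652086 -0.00352951] [-3.2678761  -6.20893555  0.22766174] [-1.19744812  0.74377471 -0.02421761]
```

View pics/w21c.png

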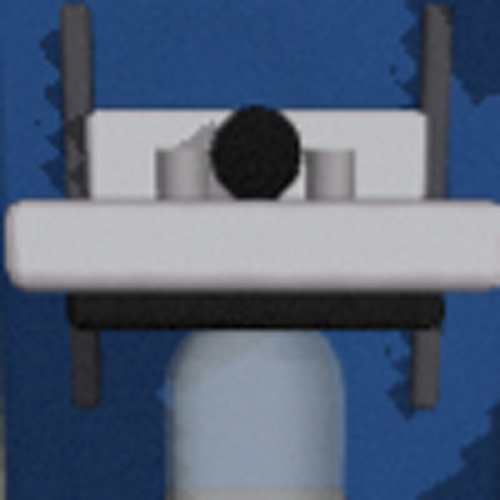

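```bash
python3 -m creep '[{"rx":0,"ry":0,"rz":0,"tx":-0.3,"ty":0,"tz":0,"hand":1},{"rx":0,"ry":0,"rz":0,"tx":-0.3,"ty":0,"tz":0,"hand":1}]'
python3 -m creep '[{"rx":0,"ry":0,"rz":0,"tx":0,"ty":0,"tz":0,"hand":0.3},{"rx":0,"ry":0,"rz":0,"tx":0,"ty":0,"tz":0,"hand":0},{"rx":0,"ry":0,"rz":0,"tx":0,"ty":0,"tz":0,"hand":0},{"rx":0,"ry":0,"rz":0,"tx":0,"ty":0,"tz":0,"hand":0}]'
python3 - <<'E'
from h import *
f=grab("wrist"); s=bot.observe(); print(s["position"],s["force"],s["grip_width"])
im=f["pixels"][60:340,230:410]; cv2.imwrite("pics/w22c.png",cv2.resize(im,None,fx=2.1,fy=2.1,interpolation=cv2.INTER_CUBIC))
E
```

```text
clock: 23.8
position: [0.567, -0.0865, -0.0035]
tool_rot: [-3.141, 0.0, 0.988]
force: [-3.0, -4.4, -0.8]
grip_width: 0.0171
clock: 24.2
position: [0.5674, -0.086, -0.0034]
tool_rot: [3.141, -0.001, 0.988]
force: [-0.2, 0.1, 0.3]
grip_width: 0.0426
[ 0.56732071 -0.08612392 -0.00343903] [ 1.12851812  0.15874117 -0.04602491] 0.042937096024797214
```

View pics/w22c.png

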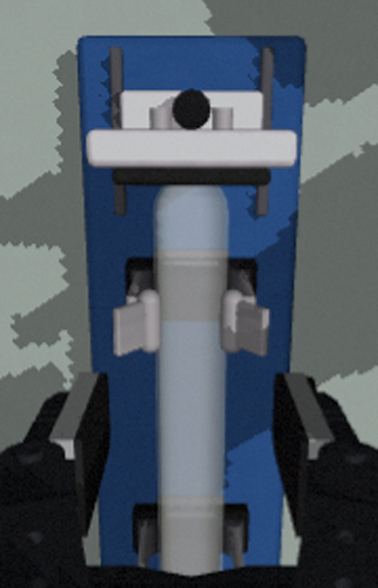

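```bash
python3 -m creep '[{"rx":0,"ry":0,"rz":0,"tx":0,"ty":0,"tz":-10,"hand":0},{"rx":0,"ry":0,"rz":0,"tx":0,"ty":0,"tz":-30,"hand":0},{"rx":0,"ry":0,"rz":0,"tx":0,"ty":0,"tz":-60,"hand":0},{"rx":0,"ry":0,"rz":0,"tx":0,"ty":0,"tz":-90,"hand":0},{"rx":0,"ry":0,"rz":0,"tx":-20,"ty":0,"tz":-120,"hand":0},{"rx":0,"ry":0,"rz":0,"tx":-40,"ty":0,"tz":-130,"hand":0},{"rx":0,"ry":0,"rz":0,"tx":-40,"ty":0,"tz":-130,"hand":0},{"rx":0,"ry":0,"rz":0,"tx":-40,"ty":0,"tz":-130,"hand":0}]'
python3 - <<'E'
from h import *
f=grab("wrist"); s=bot.observe(); print(s["position"],s["force"],s["grip_width"]); save(f,"w23.png")
im=f["pixels"][20:240,250:390]; cv2.imwrite("pics/w23c.png",cv2.resize(im,None,fx=2.7,fy=2.7,interpolation=cv2.INTER_CUBIC))
f=grab("scene"); im=f["pixels"][190:265,200:320]; cv2.imwrite("pics/s23.png",cv2.resize(im,None,fx=6.5,fy=6.5,interpolation=cv2.INTER_CUBIC))
save(f,"s23f.png")
E
```

```text
clock: 25.05
position: [0.5453, -0.1199, 0.1272]
tool_rot: [3.141, -0.0, 0.987]
force: [-0.1, 0.4, -0.7]
grip_width: 0.0429
[ 0.54527954 -0.11929374  0.12668629] [ 0.2145624   0.38862513 -0.34434083] 0.04258002664748672
```

View pics/w23c.png

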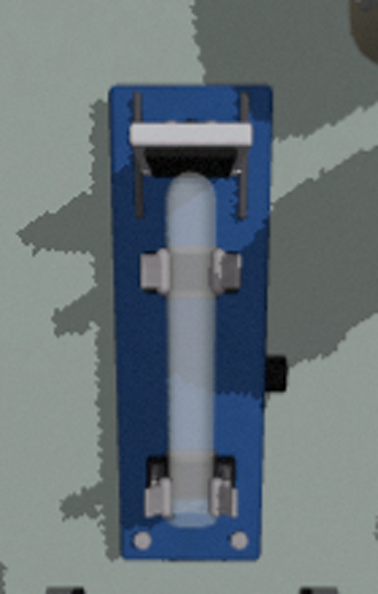

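View pics/s23.png

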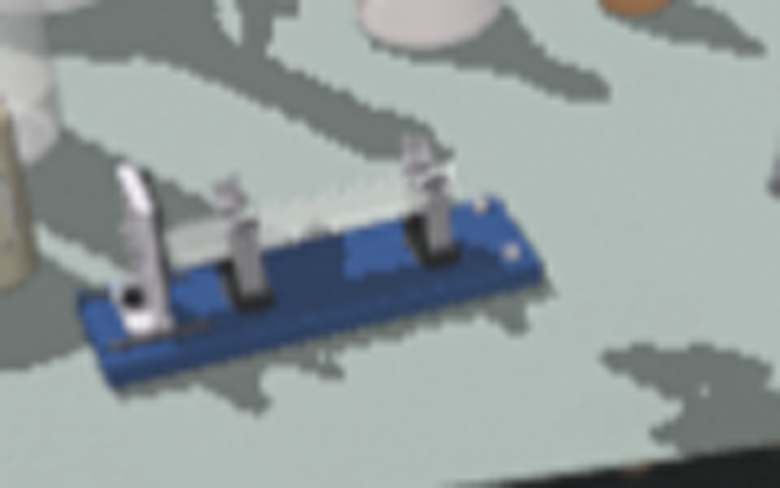

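View pics/s23f.png

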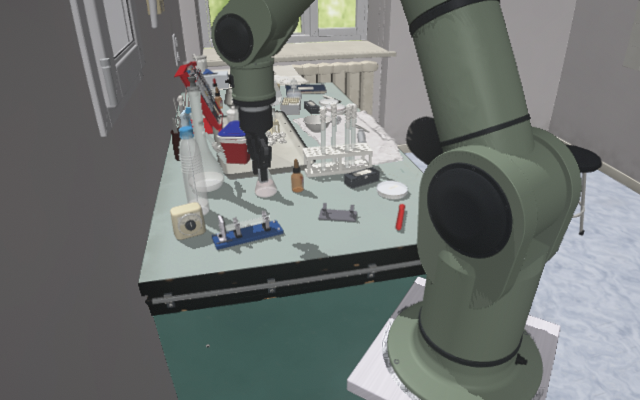

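```bash
python3 -c "
from workcell import bot
print(bot.job_done())"
```

```text
the job is handed in; nothing more can be done
None
```

The tube is seated in both clips with its closed bottom holding the stop's pad pushed in, and I handed the job in at about 25 s. No verdict was given, so the evidence below is from forces and pictures.

- **Pick-up:** The first grasp closed on top of the tube, because the fingertips really stand about 26 mm behind the TCP that the robot reports. That pushed the tube into the vee rest with about 25 N and did no visible harm. I corrected the height and gripped it on the second try.
- **Pressing in:** I first touched the clips with the tube's axis at about 54 mm. The force reached about 10 N, eased off, then turned to a 3–4 N pull as the fingers snapped over. The saddles stopped it with the axis at about 38 mm, and I pressed to 10 N at most there.
- **Sliding:** It took about 2–4 N. The pad began to move near the expected place, and I stopped when the push rose to about 7 N with almost no further movement.
- **Last checks:** With the gripper clear, the pictures show the tube level and centred in both clips. A close view after letting go showed the pad still in against the stop. In the last scene picture the other things look to be where they were, though I did not measure them.
- **Disagreements:**
  - The holder's origin is not at the middle of its plate (about 12 mm off), so I took positions from the clips instead.
  - Sideways estimates from the plate edges and from the clips differed by about 1 mm.
- **Not checked:** I could not read the joint angles of the clips or the pad's travel.

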